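# Roll-test polishing pins, reject the bent ones and set the tally dials

### The job

Roll-test every steel pin from the wooden tray on the ground steel plate: one that runs true is to roll along the plate, under the clear cover and into the catch trough behind it, and any that wobbles, lifts or will not roll is bent and goes into the aluminium reject tray instead. Set the two tally dials, the left one to the number of pins that passed and the right one to the number rejected (0 to 4 pips), and leave everything else on the bench where they are.

Things in the scene. Friction and masses are not known exactly. Their poses are not given: they have to be found in the camera images.
- pin_a: Plain steel pin with round ends, 20 mm in diameter, 130 mm long, about 0.3 kg; three or four of the six are present, lying in the wooden tray. It may be straight or bent (9 mm bow over its length, seen when it is rolled). Origin at its middle, within 3 mm of its axis; its y axis runs along it and it turns about y as it rolls. On level surfaces it soon stops rolling.
- pin_b: Plain steel pin with round ends, 20 mm in diameter, 130 mm long, about 0.3 kg; three or four of the six are present, lying in the wooden tray. It may be straight or bent (9 mm bow over its length, seen when it is rolled). Origin at its middle, within 3 mm of its axis; its y axis runs along it and it turns about y as it rolls. On level surfaces it soon stops rolling.
- pin_c: Plain steel pin with round ends, 20 mm in diameter, 130 mm long, about 0.3 kg; three or four of the six are present, lying in the wooden tray. It may be straight or bent (9 mm bow over its length, seen when it is rolled). Origin at its middle, within 3 mm of its axis; its y axis runs along it and it turns about y as it rolls. On level surfaces it soon stops rolling.
- pin_d: Plain steel pin with round ends, 20 mm in diameter, 130 mm long, about 0.3 kg; three or four of the six are present, lying in the wooden tray. It may be straight or bent (9 mm bow over its length, seen when it is rolled). Origin at its middle, within 3 mm of its axis; its y axis runs along it and it turns about y as it rolls. On level surfaces it soon stops rolling.
- pin_e: Plain steel pin with round ends, 20 mm in diameter, 130 mm long, about 0.3 kg; three or four of the six are present, lying in the wooden tray. It may be straight or bent (9 mm bow over its length, seen when it is rolled). Origin at its middle, within 3 mm of its axis; its y axis runs along it and it turns about y as it rolls. On level surfaces it soon stops rolling.
- pin_f: Plain steel pin with round ends, 20 mm in diameter, 130 mm long, about 0.3 kg; three or four of the six are present, lying in the wooden tray. It may be straight or bent (9 mm bow over its length, seen when it is rolled). Origin at its middle, within 3 mm of its axis; its y axis runs along it and it turns about y as it rolls. On level surfaces it soon stops rolling.
- bush: Brass bush, 30 mm in diameter, 22 mm high, that may stand in the wooden tray in a pin's place; not part of the job. Origin under its centre.
- station: Fixed roll-test station. Origin on the bench under the middle of its flat plate, which falls gently (0.10 rad) towards +x, away from the robot. Pins lie across it (along y) and roll to +x.
- plate_top (a point): Middle of the ground steel plate's top, 55 mm above the bench. The plate runs 90 mm either way along x (64 to 46 mm high) and 92 mm along y; a lip 6 mm high and 6 mm thick stands on its near edge. A straight pin laid across it and let go rolls by itself into the trough in 1 to 2 s; a bent one settles on its side, at once or after rocking at most 60 mm, and stays there.
- cover_mouth (a point): Middle of the slot, 23 mm high and 175 mm wide, under the near edge of the fixed clear cover: 73 mm beyond the plate's middle along x, 59 mm above the bench. The cover has closed sides and end, reaches 117 mm further along x and its top is 75 mm above the bench. The trough can be entered only through this slot, rolling along the plate.
- trough (a point): Middle of the catch trough under the cover, 137 mm beyond the plate's middle along x, at its floor (21 mm above the bench). The plate ends over it at 90 mm; it slopes down to its end wall at 182 mm.
- intake: Fixed low wooden tray, 256 mm along its x, 186 mm along y, walls 8 mm thick and 24 mm high, floor 8 mm above the bench. Origin on the bench under its centre. The pins lie in it along its y, in up to four places about 54 mm apart along x.
- reject: Loose aluminium reject tray, 0.9 kg, 122 mm along its x, 182 mm along y, 32 mm high, walls and floor 4 mm thick. Origin under its centre. Pins fit in it along its y.
- tally: Fixed blue tally box, 100 mm along x, 170 mm along y, 30 mm high, with the two dials on top, 40 mm to either side of its centre along y. Origin on the bench under its centre; its -x side faces the robot. White pips round each dial mark the counts 0 (a dash) to 4.
- dial_pass (a joint): Left dial (+y, beside a white straight bar): number of pins passed. Black knob with a bar grip, standing 38 mm high on the box; angle in rad, 0 when the white pointer points to the box's -x (the dash), growing clockwise seen from above, 0.6 rad per count (counts 0 to 4 at 0, 0.6, 1.2, 1.8 and 2.4); stops at -0.1 and 2.5. It turns with light friction and stays where it is left.
- dial_pass_grip (a point): Point on that dial's axis at the height to grip, 62 mm above the bench. The bar grip is 36 mm long, 14 mm thick, its top 7 mm above this point; this frame turns with the knob, the pointer being its -x and the bar lying along its x.
- dial_reject (a joint): Right dial (-y, beside a white bent bar): number of pins rejected. Black knob with a bar grip, standing 38 mm high on the box; angle in rad, 0 when the white pointer points to the box's -x (the dash), growing clockwise seen from above, 0.6 rad per count (counts 0 to 4 at 0, 0.6, 1.2, 1.8 and 2.4); stops at -0.1 and 2.5. It turns with light friction and stays where it is left.
- dial_reject_grip (a point): Point on that dial's axis at the height to grip, 62 mm above the bench. The bar grip is 36 mm long, 14 mm thick, its top 7 mm above this point; this frame turns with the knob, the pointer being its -x and the bar lying along its x.
- jar: Closed glass jar, 60 mm in diameter, 90 mm high; a bystander. Origin under its centre.
- loupe: Black loupe, 42 mm in diameter, 46 mm high; a bystander. Origin under its centre.
- fitting: Brass fitting, 40 mm in diameter, 42 mm high; a bystander. Origin under its centre.

How it is judged (in metres and radians):
At the end, for the whole second after the job is handed in: Straight pins lie at rest in the covered trough, past the plate's end and below the cover; bent pins lie at rest in the reject tray, which stands flat on the bench; the left dial is within 0.15 rad of the number of straight pins, the right dial of the number of bent ones (0.6 rad per count) (x of pin_b in the frame of station between 0.097 and 0.185 m and z of each of pin_b, pin_c, pin_f in the frame of station below 0.052 m and y of pin_b in the frame of station between -0.09 and 0.09 m and linear speed of each of pin_b, pin_c, pin_f, pin_a, pin_d, pin_e below 0.05 m/s and x of pin_c in the frame of station between 0.097 and 0.185 m and y of pin_c in the frame of station between -0.09 and 0.09 m and x of pin_f in the frame of station between 0.097 and 0.185 m and y of pin_f in the frame of station between -0.09 and 0.09 m and x of pin_a in the frame of reject between -0.061 and 0.061 m and y of pin_a in the frame of reject between -0.091 and 0.091 m and z of pin_a in the frame of reject between 0 and 0.06 m and x of pin_d in the frame of reject between -0.061 and 0.061 m and y of pin_d in the frame of reject between -0.091 and 0.091 m and z of pin_d in the frame of reject between 0 and 0.06 m and x of pin_e in the frame of reject between -0.061 and 0.061 m and y of pin_e in the frame of reject between -0.091 and 0.091 m and z of pin_e in the frame of reject between 0 and 0.06 m and angle between reject's own z axis and vertical below 0.1 rad and height (world z) of reject below 0.01 m and ((height (world z) of each of pin_d, pin_e, bush below -90 m and value of joint dial_pass between 1.65 and 1.95 rad and value of joint dial_reject between 0.45 and 0.75 rad) or (height (world z) of each of pin_d, pin_f, bush below -90 m and value of joint dial_pass between 1.05 and 1.35 rad and value of joint dial_reject between 1.05 and 1.35 rad) or (height (world z) of each of pin_d, pin_f, pin_e below -90 m and value of joint dial_pass between 1.05 and 1.35 rad and value of joint dial_reject between 0.45 and 0.75 rad) or (height (world z) of each of pin_c, pin_e, bush below -90 m and value of joint dial_pass between 1.05 and 1.35 rad and value of joint dial_reject between 1.05 and 1.35 rad) or (height (world z) of each of pin_c, pin_f, bush below -90 m and value of joint dial_pass between 0.45 and 0.75 rad and value of joint dial_reject between 1.65 and 1.95 rad) or (height (world z) of each of pin_c, pin_f, pin_e below -90 m and value of joint dial_pass between 0.45 and 0.75 rad and value of joint dial_reject between 1.05 and 1.35 rad))); the robot touches nothing.
It fails at once if the jar is moved more than 3 cm (distance of jar from where it was at the start of the episode above 0.03 m).
It fails at once if the loupe is moved more than 3 cm (distance of loupe from where it was at the start of the episode above 0.03 m).
It fails at once if the brass fitting is moved more than 3 cm (distance of fitting from where it was at the start of the episode above 0.03 m).
It fails at once if the brass bush is moved more than 3 cm (distance of bush from where it was at the start of the episode above 0.03 m).
Of pin_c, pin_d only 1 to 1 are there at a start; the rules pass over those that are not, and their reading is None.
Of pin_e, pin_f, bush only 1 to 1 are there at a start; the rules pass over those that are not, and their reading is None.
At some moment in a run one of reject may be knocked a few centimetres aside while the robot is not near it.
Once in a run the grip may slacken for a moment while it holds something.
It also fails if it takes over 210 s, if anything falls off the work surface, if the arm or the gripper's body presses on something with over 40 N, if the wrist force passes 120 N, or if a joint passes its speed limit or range.

### The arm

A 7-joint arm with a two-finger parallel gripper is mounted at the origin on the work surface. World frame = base frame: x ahead of the robot, y to its left, z up, the work surface at z = 0. Lengths are in mm, angles in rad, forces in N, time in s.
With the tool pointing down it reaches from about 350 to 900 mm from the base axis. Payload 7.2 kg.
Tool frame: the origin (TCP) lies between the finger pads; the fingertips stand 14 mm ahead of it and the grasp point (between the pads) lies 5 mm behind it (arm.tcp_to_tips is the distance from the TCP to the fingertips, in mm); z points along the fingers, x is the direction in which the jaws open and shut, and the axes are right-handed (so a half turn about z gives the same grasp; the last joint's range is limited). The gripper opens to 85 mm and grips with 20 to 120 N. Pads are 22 mm wide; open, the fingers measure 114 mm over their backs; the gripper's body (76 mm by 85 mm) begins 54 mm behind the grasp point. The pads swing forward as they close: fully open they stand 13 mm farther back than shut.
Start: joints at [1.064, 0.411, -0.013, 1.596, 0.006, 1.134, -0.082], TCP at [265.522, -565.797, 245.297] pointing down, gripper open.
Joint ranges: [-2.95, 2.95], [-0.29, 1.99], [-1.47, 1.44], [0.14, 2.54], [-1.03, 4.17], [0.13, 1.85], [-2.86, 2.86]. Speed limits (rad/s): [2.39, 2.39, 3.01, 3.01, 3.14, 3.14, 3.14].

### API

Orientations are given as a 3x3 rotation matrix whose columns are the frame's x, y, z axes.
In Python, from plant import readout, read_camera, arm gives the robot as it stands. The module is installed in compiled form; this text tells all that it offers.
- The arm moves only by the tool jog_arm, never from a script. Its argument "series" is a list of rows, each an object with "translation": the shift along the tool's x, y, z in units of 25 mm (1.0 is 25 mm), a list of three; "twist": the turn about the tool's z in rad. In form: [{"translation": [x, y, z], "twist": twist}, ...]. A call has 1 to 10 rows; each row shifts and turns the commanded pose from where the row before left it, along the tool's axes as they then stand; what a row does not reach is not made up. A row lasts 1/12 s, in which the tool goes at most 41.7 mm and 7.16 degrees, less where a joint would pass 70% of its speed; a pose out of reach is approached as far as the arm can. A call is refused whole if a number of a shift passes 1 or a number of a turn 0.125, either way. A call with a gripper value outside its range is refused whole. "hand" is the opening, from -1 (shut) to 1 (fully open), so that 0 is half open, set as the call begins (left out, the last holds). The fingers move at their own pace and stop on an object; "squeeze" is the grip in N (left out, the last holds). Time passes only in rows, so rows that do not move let the fingers close. It gives the time, the measured TCP pose, the force and the opening at its end, in the units of the state.
- readout.get_obs(): the state, without advancing time (a new reading comes with each control period).
- read_camera(name): name is "scene" or "side" or "wrist"; returns a dict with "color" (400x640x3 uint8, red, green, blue), "range_z" (400x640 float32, mm along the optical axis (not along the pixel's ray), 0 where there is no reading), "fx", "fy", "cx", "cy" (pixels), "origin" and "attitude" of the camera in the world; the wrist camera has in their place "hand_eye" (4x4, takes a point from camera to tool coordinates, whose origin is the TCP and whose axes are the tool frame's). Camera axes: x right, y down, z forward; pixel columns grow to the right and rows downward; lengths in mm; the calibration is good to about 2 mm. A picture is of the moment at which its call begins: read the wrist's pose just before it.
- arm.close_job(): hands the job in, once; it reports no verdict.
The state is a dict: "time_s": time; "joints": joint angles; "joint_velocities": joint speeds; "joint_efforts": joint torques, N m; "ee_pos": TCP position; "orientation": TCP orientation; "force": force on the tool from outside, world axes, zero at the start; "moment": the same for the moment, N m; "finger_gap": finger opening in mm.
Only numpy, scipy, OpenCV 4.12 (cv2) and the standard library are available. Lean on these libraries where they do the work, as an engineer would, in place of code of your own. Each camera call takes 0.05 s, during which the arm holds its last target.

## Working session

There is one attempt and no reset: what is moved stays moved. The work goes in short steps, Python scripts to look and compute and a tool call to move; the robot and the scene stay as the last step left them, time stands still between calls to the robot, and variables do not carry over. Pictures are saved under pics/ and viewed, and the job is handed in when it is done.

Besides the shell and the picture viewer there is one more tool, called after "Emit:" as name(argument=value, ...), one argument or row to a line, values as JSON. jog_arm: Moves the arm, as the interface text tells. Its arguments: {"type":"object","properties":{"series":{"type":"array","items":{"type":"object","properties":{"translation":{"type":"array","items":{"type":"number"}},"twist":{"type":"number"}}}},"hand":{"type":"number"},"squeeze":{"type":"number"}},"required":["series"]}

```bash
mkdir -p pics; cat > h.py <<'E'
import numpy as np, cv2
from plant import readout, read_camera, arm
def snap(name, fn):
    o=readout.get_obs(); c=read_camera(name); cv2.imwrite('pics/'+fn, c['color'][:,:,::-1])
    if 'hand_eye' in c:
        T=np.eye(4); T[:3,:3]=np.array(o['orientation']); T[:3,3]=o['ee_pos']
        W=T@np.array(c['hand_eye'])
    else:
        W=np.eye(4); W[:3,:3]=np.array(c['attitude']); W[:3,3]=c['origin']
    np.savez('pics/'+fn[:-4]+'.npz',W=W,color=c['color'],rz=c['range_z'],K=[c['fx'],c['fy'],c['cx'],c['cy']])
    return c,W
def load(fn):
    d=np.load('pics/'+fn+'.npz'); return d
def plane(d,u,v,z):
    fx,fy,cx,cy=d['K']; W=d['W']
    r=W[:3,:3]@np.array([(u-cx)/fx,(v-cy)/fy,1.]); o=W[:3,3]
    return o+r*(z-o[2])/r[2]
def pts(d):
    fx,fy,cx,cy=d['K']; W=d['W']; z=d['rz']
    v,u=np.mgrid[:z.shape[0],:z.shape[1]]
    P=np.stack([(u-cx)/fx*z,(v-cy)/fy*z,z],-1)@W[:3,:3].T+W[:3,3]
    P[z<=0]=np.nan
    return P
def proj(d,p):
    fx,fy,cx,cy=d['K']; W=d['W']; q=W[:3,:3].T@(np.array(p)-W[:3,3]); return q[0]/q[2]*fx+cx,q[1]/q[2]*fy+cy
E
python3 - <<'E'
from h import *
for n in ['scene','side','wrist']:
    c,W=snap(n,n+'0.png'); print(n,W.round(3).tolist(),c['fx'],c['cx'],c['cy'])
o=readout.get_obs(); print({k:np.round(v,3).tolist() for k,v in o.items()}, arm.tcp_to_tips)
E
```

```text
scene [[0.72, 0.411, -0.56, 1095.775], [0.694, -0.413, 0.59, -622.922], [0.011, -0.813, -0.582, 647.638], [0.0, 0.0, 0.0, 1.0]] 478.95915891371885 320.4412798497272 199.943773101377
side [[-0.774, -0.396, 0.494, -1.965], [-0.633, 0.49, -0.599, 628.575], [-0.005, -0.777, -0.63, 733.476], [0.0, 0.0, 0.0, 1.0]] 478.346859048213 319.85482159898675 206.33152718210374
wrist [[0.425, -0.872, -0.244, 325.889], [-0.905, -0.41, -0.112, -535.812], [-0.002, 0.268, -0.963, 372.958], [0.0, 0.0, 0.0, 1.0]] 297.70693432540975 315.4764425622831 200.0320831805871
{'time_s': 0.15, 'joints': [1.064, 0.412, -0.013, 1.597, 0.006, 1.134, -0.082], 'joint_velocities': [-0.0, -0.002, -0.001, -0.003, 0.0, -0.002, 0.001], 'joint_efforts': [0.002, -60.104, 0.683, -29.965, 0.014, 0.008, 0.0], 'ee_pos': [265.371, -565.48, 244.641], 'orientation': [[0.425, -0.905, -0.001], [-0.905, -0.425, 0.001], [-0.001, 0.0, -1.0]], 'force': [-0.313, 0.567, -0.109], 'moment': [0.002, 0.068, 0.003], 'finger_gap': 85.322} 14.0
```

View pics/scene0.png

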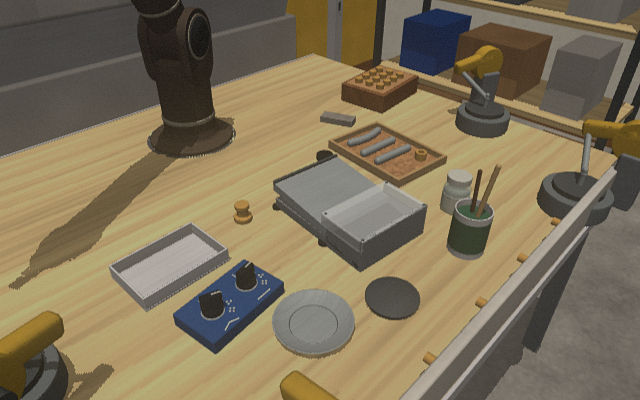

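View pics/side0.png

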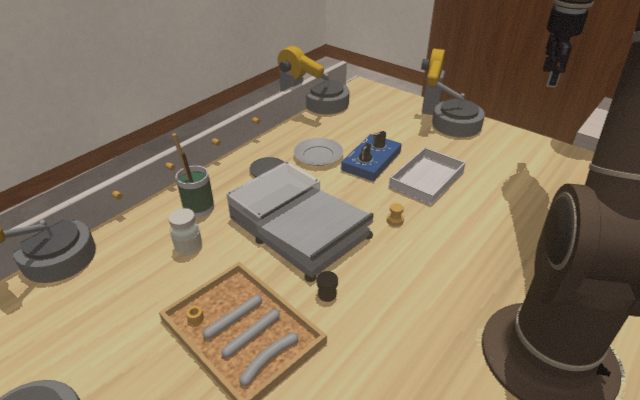

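View pics/wrist0.png

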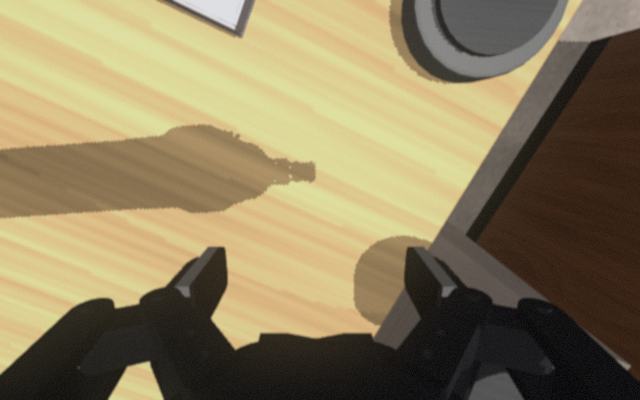

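```bash
python3 - <<'E'
from h import *
for n,s in [('side0',2.6),('scene0',2.6)]:
    d=load(n); im=d['color'][:,:,::-1]
    crops={'side0':[(150,150,310,240),(290,120,200,110)],'scene0':[(260,110,200,160),(100,210,190,145)]}[n]
    for i,(x,y,w,h) in enumerate(crops):
        f=min(800/w,600/h); cv2.imwrite(f'pics/{n}_c{i}.png',cv2.resize(im[y:y+h,x:x+w],None,fx=f,fy=f,interpolation=cv2.INTER_CUBIC)); print(n,i,f)
# height map top-down from both clouds
H=np.full((700,700),np.nan)
for n in ['side0','scene0']:
    P=pts(load(n)).reshape(-1,3); C=load(n)['color'].reshape(-1,3)
    np.save('pics/'+n+'_P.npy',P)
    ok=np.isfinite(P[:,0]); P=P[ok];C=C[ok]
    # top-down: rows = x, cols = -y, 2mm/px; x 200..900,y 500..-700
    img=np.zeros((350,600,3),np.uint8); 
    o=np.argsort(P[:,2]); P=P[o];C=C[o]
    k=(P[:,2]<120)&(P[:,2]>3); P=P[k];C=C[k]
    r=((900-P[:,0])/2).astype(int); c=((500-P[:,1])/2).astype(int)
    k=(r>=0)&(r<350)&(c>=0)&(c<600)
    img[r[k],c[k]]=np.stack([P[k,2]*2,P[k,2]*2,C[k,0]],-1)
    cv2.imwrite('pics/top_'+n+'.png',img)
E
```

```text
side0 0 2.5
side0 1 4.0
scene0 0 3.75
scene0 1 4.137931034482759
```

View pics/top_side0.png

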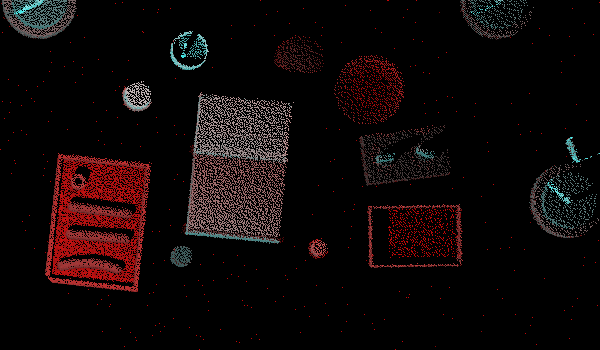

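View pics/top_scene0.png

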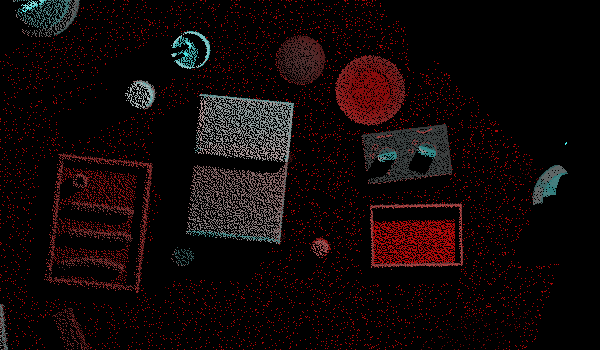

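View pics/side0_c0.png

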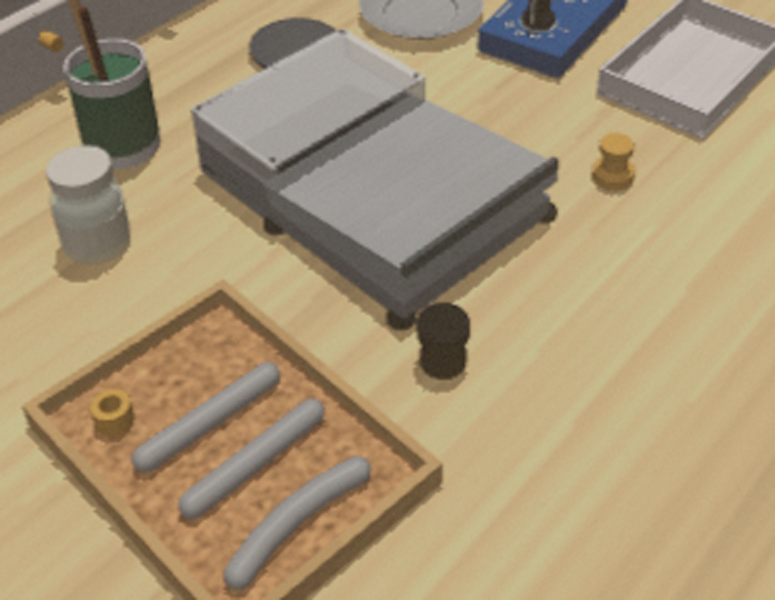

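View pics/scene0_c0.png

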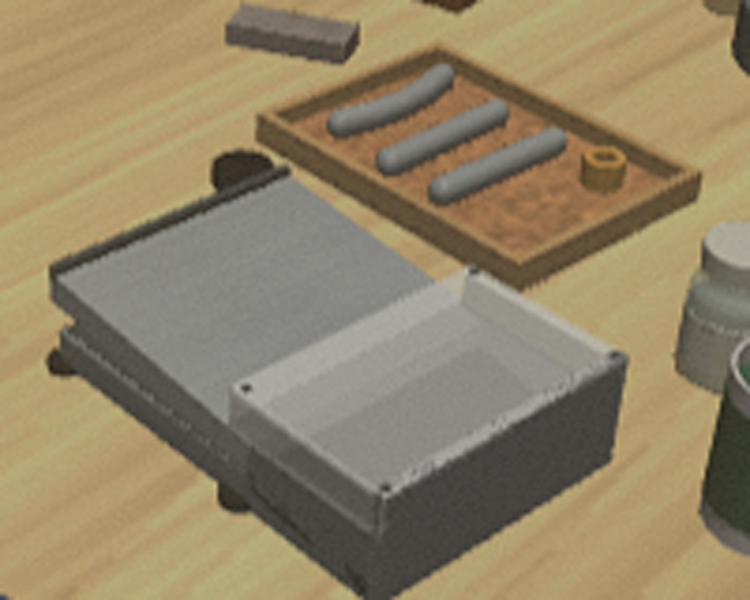

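View pics/scene0_c1.png

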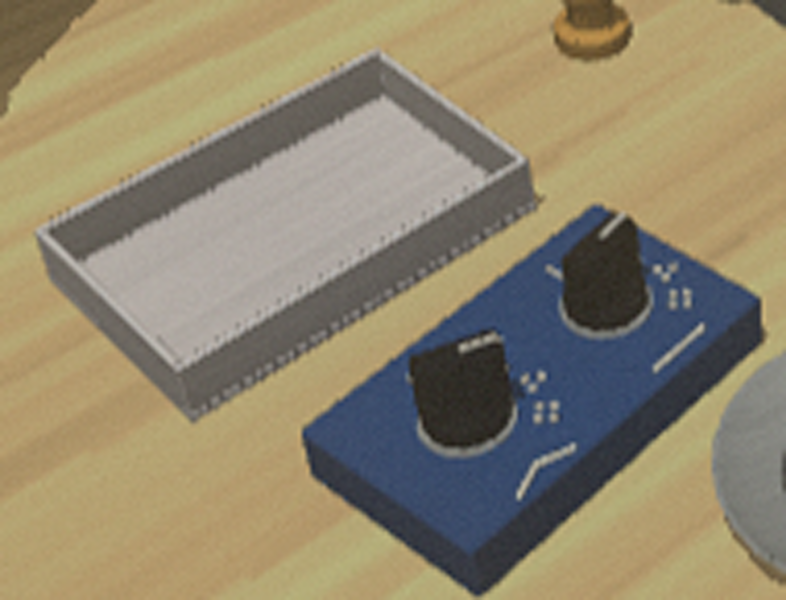

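```bash
python3 - <<'E'
from h import *
P=np.vstack([np.load(f'pics/{n}_P.npy') for n in ['side0','scene0']])
n1=len(np.load('pics/side0_P.npy'))
src=np.r_[np.zeros(n1),np.ones(len(P)-n1)]
def box(x0,x1,y0,y1,z0,z1):
    with np.errstate(invalid='ignore'):
        return (P[:,0]>x0)&(P[:,0]<x1)&(P[:,1]>y0)&(P[:,1]<y1)&(P[:,2]>z0)&(P[:,2]<z1)
def rect(m,name):
    for s in (0,1,2):
        k=m if s==2 else m&(src==s)
        if k.sum()<5: continue
        r=cv2.minAreaRect(P[k,:2].astype(np.float32)); print(name,s,k.sum(),np.round(r[0],1),np.round(r[1],1),round(r[2],2),'z med',P[k,2].mean().round(1))
rect(box(300,610,180,420,18,32),'intake rim')
rect(box(340,500,-430,-220,24,40),'reject rim')
rect(box(505,680,-420,-200,23,38),'tally')
for s in (0,1):
    k=box(420,580,-60,125,40,70)&(src==s)
    A=np.c_[P[k,:2],np.ones(k.sum())]; c=np.linalg.lstsq(A,P[k,2],rcond=None)[0]
    r=abs(A@c-P[k,2])<3; c=np.linalg.lstsq(A[r],P[k,2][r],rcond=None)[0]; print('plate grad',c)
rect(box(400,730,-90,140,40,85),'station')
rect(box(575,730,-90,140,66,85),'cover')
rect(box(530,650,-320,-230,55,75),'knobL')
rect(box(530,650,-400,-320,55,75),'knobR')
rect(box(350,430,110,160,20,60),'loupe'); rect(box(380,430,-160,-110,10,60),'fitting'); rect(box(670,760,190,260,60,110),'jar')
rect(box(500,570,300,380,20,40),'bush')
P0=P
for nm,(x0,x1) in {'p1':(345,400),'p2':(415,455),'p3':(470,510)}.items():
    for s in (0,1):
        k=box(x0,x1,215,400,16,40)&(src==s)
        q=P[k]; print(nm,s,k.sum(),q.mean(0).round(1),'zmax',np.percentile(q[:,2],98).round(1))
        for y in range(225,375,12):
            a=q[(q[:,1]>=y)&(q[:,1]<y+12)]
            if len(a)>3: print('   ',y+6,a[:,0].min().round(),a[:,0].max().round(),a[:,2].max().round(1))
E
```

```text
intake rim 0 4614 [455.1 304. ] [188.  259.9] 83.64 z med 23.9
intake rim 1 1863 [453.1 302.4] [191.8 261.8] 83.48 z med 24.6
intake rim 2 6477 [453.5 302.4] [191.9 262.7] 83.55 z med 24.1
reject rim 0 497 [ 428.1 -330.6] [123.5 187.4] 1.1 z med 28.9
reject rim 1 1252 [ 427.6 -332.6] [129.2 183. ] 1.31 z med 30.0
reject rim 2 1749 [ 427.9 -330.7] [129.1 187.5] 1.74 z med 29.7
tally 0 1097 [ 589.8 -310.5] [101.6 173.7] 8.07 z med 29.4
tally 1 3677 [ 591.  -313.8] [101.6 171. ] 6.99 z med 30.9
tally 2 4774 [ 590.2 -311.6] [102.1 176.3] 7.61 z med 30.6
plate grad [-9.47549753e-02  4.89943022e-03  1.02875963e+02]
plate grad [-1.00574447e-01  1.04989734e-02  1.07795405e+02]
station 0 7827 [548.1  26.2] [197.4 316. ] 84.24 z med 61.2
station 1 8352 [547.6  24.2] [194.8 313.4] 84.31 z med 65.2
station 2 16179 [548.1  25.8] [198.3 316. ] 84.24 z med 63.3
cover 0 2615 [643.6  13.4] [189.9 122.2] 84.64 z med 74.2
cover 1 3655 [643.1  12.8] [190.3 120.7] 84.24 z med 75.8
cover 2 6270 [643.6  13.1] [190.6 122.2] 84.64 z med 75.1
knobL 0 71 [ 583.9 -271.3] [14. 40.] 14.1 z med 64.6
knobL 1 220 [ 
[... 2167 characters left out ...]
  339 427.0 442.0 30.6
    351 429.0 442.0 32.1
    363 425.0 441.0 28.5
p3 0 727 [480.8 321.2  24.3] zmax 29.1
    243 470.0 481.0 28.4
    255 470.0 485.0 29.4
    267 470.0 486.0 29.3
    279 470.0 485.0 30.0
    291 470.0 488.0 29.8
    303 471.0 489.0 28.7
    315 471.0 492.0 30.6
    327 474.0 494.0 29.4
    339 475.0 494.0 29.4
    351 476.0 496.0 29.3
    363 479.0 494.0 28.1
p3 1 324 [485.4 308.2  25. ] zmax 31.2
    231 471.0 480.0 28.9
    243 470.0 485.0 31.0
    255 471.0 485.0 32.0
    267 474.0 488.0 30.8
    279 472.0 488.0 31.2
    291 472.0 490.0 32.1
    303 476.0 492.0 31.8
    315 477.0 493.0 31.0
    327 478.0 495.0 29.5
    339 480.0 495.0 29.9
    351 484.0 498.0 30.4
```

Emit:
jog_arm(
  series=[
    {"translation": [0,0,0],"twist": -0.12},
    {"translation": [0,0,0],"twist": -0.12},
    {"translation": [0,0,0],"twist": -0.12},
    {"translation": [0,0,0],"twist": -0.12},
    {"translation": [0,0,0],"twist": -0.12},
    {"translation": [0,0,0],"twist": -0.12},
    {"translation": [0,0,0],"twist": -0.12},
    {"translation": [0,0,0],"twist": -0.12},
    {"translation": [0,0,0],"twist": -0.07},
    {"translation": [0,0,0],"twist": 0},
  ],
  hand=-0.1,
  squeeze=40,
)

```text
time_s: 0.98
ee_pos: [265.3, -565.7, 244.9]
orientation: [[0.995, -0.099, -0.0], [-0.099, -0.995, 0.001], [-0.0, -0.001, -1.0]]
force: [-1.0, 0.1, 0.2]
finger_gap: 38.1
```

```bash
cat >> h.py <<'E'
def st():
    o=readout.get_obs(); R=np.array(o['orientation']); a=np.arctan2(R[1,0],R[0,0])
    print('t',round(o['time_s'],2),'tcp',np.round(o['ee_pos'],1),'a',round(a,3),'tilt',np.round(R[:,2],3),'gap',round(o['finger_gap'],1),'F',np.round(o['force'],1),'j1,7',np.round(o['joints'],2)); return o,a
def plan(*wps):
    """print tool-frame displacements in units for successive world waypoints (x,y,z) at present yaw, and twist for a if given"""
    o,a=st(); p=np.array(o['ee_pos'])
    for w in wps:
        if len(w)>3: print('  twist',round(a-w[3],3)); a=w[3]
        d=np.array(w[:3])-p; t=np.array([d[0]*np.cos(a)+d[1]*np.sin(a), d[0]*np.sin(a)-d[1]*np.cos(a), -d[2]])/25
        print('  to',w,'units',t.round(2),'n>=',round(np.abs(t).max(),1)); p=np.array(w[:3])
E
python3 - <<'E'
from h import *
plan((450,-350,250),(460,0,250),(420,190,240))
E
```

```text
t 0.98 tcp [ 265.3 -565.7  244.9] a -0.099 tilt [-0.     0.001 -1.   ] gap 38.1 F [-1.   0.1  0.2] j1,7 [ 1.21  0.42 -0.22  1.59  0.1   1.14  0.87]
  to (450, -350, 250) units [ 6.5  -9.32 -0.2 ] n>= 9.3
  to (460, 0, 250) units [ -0.99 -13.97   0.  ] n>= 14.0
  to (420, 190, 240) units [-2.34 -7.4   0.4 ] n>= 7.4
```

Emit:
jog_arm(
  series=[
    {"translation": [0.65,-0.93,0],"twist": 0},
    {"translation": [0.65,-0.93,0],"twist": 0},
    {"translation": [0.65,-0.93,0],"twist": 0},
    {"translation": [0.65,-0.93,0],"twist": 0},
    {"translation": [0.65,-0.93,0],"twist": 0},
    {"translation": [0.65,-0.93,0],"twist": 0},
    {"translation": [0.65,-0.93,0],"twist": 0},
    {"translation": [0.65,-0.93,0],"twist": 0},
    {"translation": [0.65,-0.93,0],"twist": 0},
    {"translation": [0.65,-0.93,0],"twist": 0},
  ],
)

```text
time_s: 1.82
ee_pos: [451.5, -349.9, 245.2]
orientation: [[0.994, -0.105, -0.0], [-0.105, -0.994, -0.0], [-0.0, 0.0, -1.0]]
force: [0.5, -0.7, -0.5]
finger_gap: 38.1
```

Emit:
jog_arm(
  series=[
    {"translation": [-0.1,-1,0],"twist": 0},
    {"translation": [-0.1,-1,0],"twist": 0},
    {"translation": [-0.1,-1,0],"twist": 0},
    {"translation": [-0.1,-1,0],"twist": 0},
    {"translation": [-0.1,-1,0],"twist": 0},
    {"translation": [-0.1,-1,0],"twist": 0},
    {"translation": [-0.1,-1,0],"twist": 0},
    {"translation": [-0.1,-1,0],"twist": 0},
    {"translation": [-0.1,-1,0],"twist": 0},
    {"translation": [-0.1,-1,0],"twist": 0},
  ],
)

```text
time_s: 2.65
ee_pos: [451.2, -98.6, 245.3]
orientation: [[0.994, -0.105, 0.0], [-0.105, -0.994, -0.0], [0.0, 0.0, -1.0]]
force: [0.2, 0.4, -0.3]
finger_gap: 38.6
```

Emit:
jog_arm(
  series=[
    {"translation": [-0.2,-1,0],"twist": 0},
    {"translation": [-0.2,-1,0],"twist": 0},
    {"translation": [-0.2,-1,0],"twist": 0},
    {"translation": [-0.2,-1,0],"twist": 0},
    {"translation": [-0.2,-1,0],"twist": 0},
    {"translation": [-0.2,-1,0],"twist": 0},
    {"translation": [-0.2,-1,0],"twist": 0},
    {"translation": [-0.2,-1,0],"twist": 0},
    {"translation": [-0.2,-1,0],"twist": 0},
    {"translation": [0,0,0],"twist": 0},
  ],
)

```text
time_s: 3.48
ee_pos: [428.7, 133.6, 245.7]
orientation: [[0.995, -0.099, 0.001], [-0.099, -0.995, 0.002], [0.0, -0.002, -1.0]]
force: [0.2, 0.1, 0.6]
finger_gap: 38.3
```

```bash
python3 - <<'E'
from h import *
st(); snap('wrist','w1.png')
E
```

```text
t 3.48 tcp [428.7 133.6 245.7] a -0.099 tilt [ 0.001  0.002 -1.   ] gap 38.3 F [0.2 0.1 0.6] j1,7 [ 0.21  0.17 -0.68  1.97  0.12  1.05 -0.62]
```

View pics/w1.png

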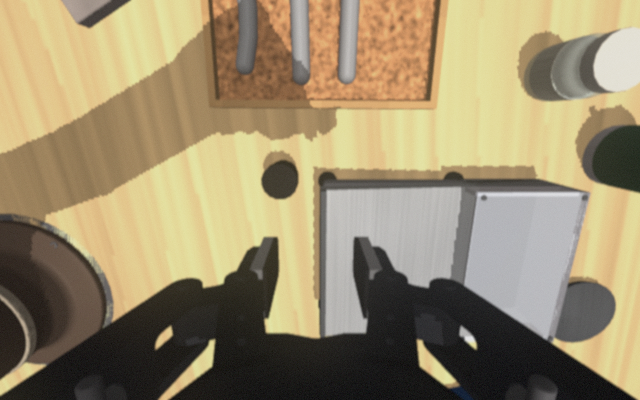

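Emit:
jog_arm(
  series=[
    {"translation": [0.25,-1,0],"twist": 0},
    {"translation": [0.25,-1,0],"twist": 0},
    {"translation": [0.25,-0.8,0],"twist": 0},
    {"translation": [0,0,0],"twist": 0},
    {"translation": [0,0,0],"twist": 0},
  ],
)

```text
time_s: 3.95
ee_pos: [455.4, 196.2, 244.8]
orientation: [[0.995, -0.102, -0.001], [-0.102, -0.995, -0.0], [-0.001, 0.0, -1.0]]
force: [-0.0, -0.4, 1.3]
finger_gap: 38.9
```

```bash
python3 - <<'E'
from h import *
st(); snap('wrist','w2.png')
P=pts(load('w2')); C=load('w2')['color'].astype(int)
g=(abs(C[...,0]-C[...,2])<30)&(P[...,2]>14)&(P[...,2]<45)&(P[...,0]>340)&(P[...,0]<515)&(P[...,1]>225)&(P[...,1]<385)
n,l,s,c=cv2.connectedComponentsWithStats(g.astype(np.uint8))
for i in range(1,n):
    if s[i,4]>300:
        q=P[l==i]; r=cv2.minAreaRect(q[:,:2].astype(np.float32)); print(s[i],np.round(r[0],1),np.round(r[1],1),round(r[2],1),'zmax',np.percentile(q[:,2],97).round(1))
        for y in np.arange(r[0][1]-60,r[0][1]+61,20):
            a=q[abs(q[:,1]-y)<4]; print('  ',y.round(),a[:,0].min().round(1),a[:,0].max().round(1),np.percentile(a[:,2],95).round(1)) if len(a) else 0
E
```

```text
t 3.95 tcp [455.4 196.2 244.8] a -0.103 tilt [-0.001 -0.    -1.   ] gap 38.9 F [-0.  -0.4  1.3] j1,7 [ 0.08  0.27 -0.7   1.87  0.19  1.08 -0.79]
[ 209    9   33  125 2179] [370.5 319.9] [125.7  26.5] 85.9 zmax 29.0
   260.0 354.4 371.4 27.8
   280.0 357.3 377.8 28.5
   300.0 363.3 381.6 28.9
   320.0 365.4 383.7 28.4
   340.0 365.0 383.5 28.5
   360.0 362.3 381.6 28.9
   380.0 361.3 378.1 28.4
[ 320   19   20  123 1994] [479.2 299.5] [125.3  18.9] 83.3 zmax 28.9
   240.0 465.0 480.0 27.7
   260.0 465.2 484.1 28.5
   280.0 467.2 485.8 28.5
   300.0 470.3 488.6 28.7
   320.0 472.3 490.3 28.5
   340.0 475.4 493.0 28.5
   360.0 477.3 494.1 27.7
[ 271   20   22  122 2028] [427.5 304.2] [124.4  19.1] 85.3 zmax 28.9
   244.0 414.4 431.9 27.8
   264.0 415.3 433.4 28.6
   284.0 416.9 435.5 28.7
   304.0 418.3 436.9 29.0
   324.0 420.3 438.5 28.5
   344.0 421.2 440.0 28.6
   364.0 424.0 439.8 27.7
```

View pics/w2.png

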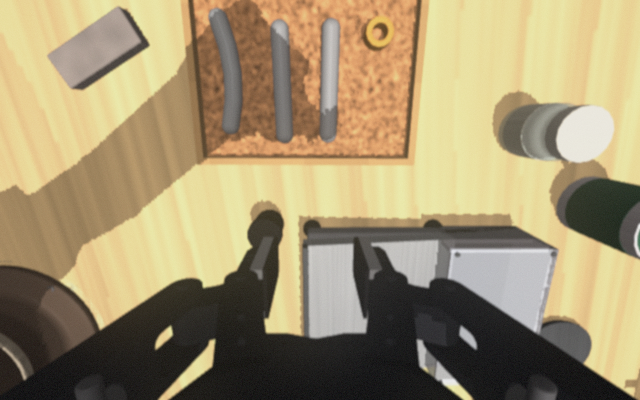

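```bash
python3 - <<'E'
from h import *
plan((480,300,100),(480,300,27))
E
```

```text
t 4.0 tcp [455.2 195.3 244.8] a -0.104 tilt [-0.001 -0.001 -1.   ] gap 38.7 F [ 0.9 -0.6 -0.1] j1,7 [ 0.08  0.26 -0.69  1.87  0.19  1.08 -0.79]
  to (480, 300, 100) units [ 0.55 -4.27  5.79] n>= 5.8
  to (480, 300, 27) units [ 0.   -0.    2.92] n>= 2.9
```

Emit:
jog_arm(
  series=[
    {"translation": [0.1,-0.85,0.6],"twist": 0},
    {"translation": [0.1,-0.85,0.8],"twist": 0},
    {"translation": [0.1,-0.85,0.8],"twist": 0},
    {"translation": [0.1,-0.85,0.8],"twist": 0},
    {"translation": [0.15,-0.85,0.8],"twist": 0.01},
    {"translation": [0,0,1],"twist": 0},
    {"translation": [0,0,1],"twist": 0},
    {"translation": [0,0,0],"twist": 0},
    {"translation": [0,0,0],"twist": 0},
  ],
)

```text
time_s: 4.75
ee_pos: [479.5, 298.6, 99.6]
orientation: [[0.994, -0.113, -0.002], [-0.113, -0.994, -0.002], [-0.002, 0.003, -1.0]]
force: [0.5, 0.2, 0.7]
finger_gap: 38.5
```

```bash
python3 - <<'E'
from h import *
plan((480,300,27)); snap('wrist','w3.png')
E
```

```text
t 4.75 tcp [479.5 298.6  99.6] a -0.114 tilt [-0.002 -0.002 -1.   ] gap 38.5 F [0.5 0.2 0.7] j1,7 [-0.19  0.56 -0.61  1.85  0.41  0.86 -1.11]
  to (480, 300, 27) units [ 0.02 -0.06  2.9 ] n>= 2.9
```

View pics/w3.png

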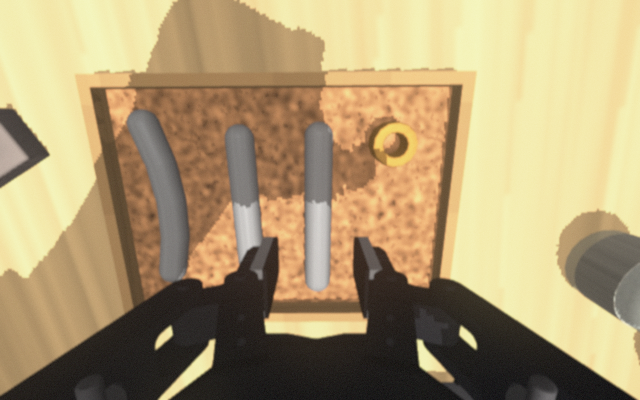

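Emit:
jog_arm(
  series=[
    {"translation": [0,0,0.8],"twist": 0},
    {"translation": [0,0,0.8],"twist": 0},
    {"translation": [0,0,0.7],"twist": 0},
    {"translation": [0,0,0.4],"twist": 0},
    {"translation": [0,0,0.2],"twist": 0},
    {"translation": [0,0,0.1],"twist": 0},
    {"translation": [0,0,0],"twist": 0},
  ],
)

```text
time_s: 5.38
ee_pos: [480.4, 300.7, 26.1]
orientation: [[0.994, -0.112, 0.001], [-0.112, -0.994, 0.0], [0.001, -0.001, -1.0]]
force: [-1.0, -0.8, 0.2]
finger_gap: 38.4
```

Emit:
jog_arm(
  series=[
    {"translation": [0,0,0],"twist": 0},
    {"translation": [0,0,0],"twist": 0},
    {"translation": [0,0,0],"twist": 0},
    {"translation": [0,0,0],"twist": 0},
    {"translation": [0,0,0],"twist": 0},
    {"translation": [0,0,0],"twist": 0},
  ],
  hand=-1,
)

```text
time_s: 5.88
ee_pos: [480.5, 301.0, 26.5]
orientation: [[0.994, -0.112, 0.002], [-0.112, -0.994, 0.001], [0.002, -0.001, -1.0]]
force: [-0.4, -0.9, 6.3]
finger_gap: 18.5
```

Emit:
jog_arm(
  series=[
    {"translation": [0,0,0],"twist": 0},
    {"translation": [0,0,0],"twist": 0},
    {"translation": [0,0,0],"twist": 0},
    {"translation": [0,0,0.12],"twist": 0},
    {"translation": [0,0,0.12],"twist": 0},
    {"translation": [0,0,0],"twist": 0},
  ],
  hand=-0.1,
)

```text
time_s: 6.38
ee_pos: [480.1, 300.8, 20.7]
orientation: [[0.994, -0.112, 0.001], [-0.112, -0.994, -0.001], [0.001, 0.001, -1.0]]
force: [-4.1, -4.8, 20.7]
finger_gap: 38.6
```

Emit:
jog_arm(
  series=[
    {"translation": [0,0,0],"twist": 0},
    {"translation": [0,0,0],"twist": 0},
    {"translation": [0,0,0],"twist": 0},
    {"translation": [0,0,0],"twist": 0},
    {"translation": [0,0,0],"twist": 0},
    {"translation": [0,0,0],"twist": 0},
  ],
  hand=-1,
)

```text
time_s: 6.88
ee_pos: [481.4, 302.3, 22.3]
orientation: [[0.994, -0.111, 0.004], [-0.111, -0.994, 0.002], [0.004, -0.002, -1.0]]
force: [-3.3, -2.4, 29.4]
finger_gap: 18.8
```

Emit:
jog_arm(
  series=[
    {"translation": [0,0,0],"twist": 0},
    {"translation": [0,0,0],"twist": 0},
    {"translation": [0,0,-0.1],"twist": 0},
    {"translation": [0,0,-0.06],"twist": 0},
    {"translation": [0,0,0],"twist": 0},
    {"translation": [0,0,0],"twist": 0},
  ],
  hand=-0.1,
)

```text
time_s: 7.38
ee_pos: [479.3, 300.4, 22.9]
orientation: [[0.994, -0.112, -0.001], [-0.112, -0.994, -0.0], [-0.001, 0.001, -1.0]]
force: [-0.1, 0.2, -1.0]
finger_gap: 38.3
```

Emit:
jog_arm(
  series=[
    {"translation": [0,0,0],"twist": 0},
    {"translation": [0,0,0],"twist": 0},
    {"translation": [0,0,0],"twist": 0},
    {"translation": [0,0,0],"twist": 0},
    {"translation": [0,0,0],"twist": 0},
    {"translation": [0,0,-0.5],"twist": 0},
    {"translation": [0,0,-1],"twist": 0},
    {"translation": [0,0,-1],"twist": 0},
    {"translation": [0,0,-1],"twist": 0},
    {"translation": [0,0,0],"twist": 0},
  ],
  hand=-1,
)

```text
time_s: 8.22
ee_pos: [481.4, 302.5, 115.9]
orientation: [[0.994, -0.111, 0.005], [-0.111, -0.994, 0.004], [0.005, -0.004, -1.0]]
force: [0.5, 1.4, -4.0]
finger_gap: 18.6
```

```bash
python3 - <<'E'
from h import *
X=lambda s,t:(512.7+s*np.cos(-.098)-t*np.sin(-.098),26+s*np.sin(-.098)+t*np.cos(-.098))
print(X(-55,0))
x,y=X(-50,0)
plan((470,200,150),(x,y,150,-0.095),(x,y,85)); snap('wrist','w4.png')
E
```

```text
(np.float64(457.9638986916203), np.float64(31.38137654868975))
t 8.22 tcp [481.4 302.5 115.9] a -0.112 tilt [ 0.005  0.004 -1.   ] gap 18.6 F [ 0.5  1.4 -4. ] j1,7 [-0.18  0.54 -0.63  1.84  0.4   0.89 -1.11]
  to (470, 200, 150) units [ 0.    4.13 -1.37] n>= 4.1
  twist -0.017
  to (np.float64(462.939907901473), np.float64(30.892160498808867), 150, -0.095) units [ 0.36  6.76 -0.  ] n>= 6.8
  to (np.float64(462.939907901473), np.float64(30.892160498808867), 85) units [ 0.  -0.   2.6] n>= 2.6
```

View pics/w4.png

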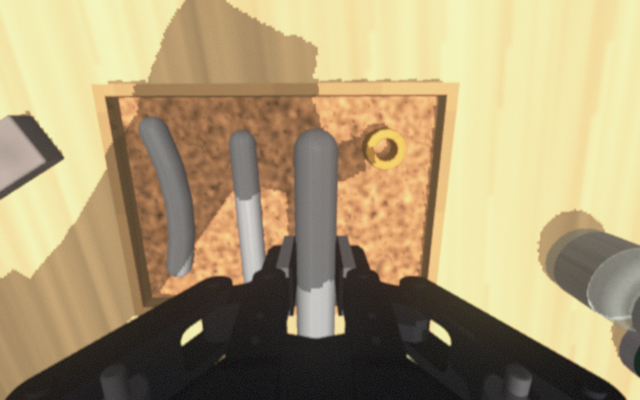

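Emit:
jog_arm(
  series=[
    {"translation": [0,0.2,-1],"twist": -0.017},
    {"translation": [0,0.8,-0.4],"twist": 0},
    {"translation": [0,1,0],"twist": 0},
    {"translation": [0,1,0],"twist": 0},
    {"translation": [0,1,0],"twist": 0},
    {"translation": [0,1,0],"twist": 0},
    {"translation": [0,1,0],"twist": 0},
    {"translation": [0.1,1,0],"twist": 0},
    {"translation": [0.1,1,0],"twist": 0},
    {"translation": [0.1,1,0],"twist": 0},
  ],
)

```text
time_s: 9.1
ee_pos: [464.7, 74.5, 144.8]
orientation: [[0.996, -0.095, -0.002], [-0.095, -0.996, -0.0], [-0.002, 0.001, -1.0]]
force: [0.9, 0.2, -2.8]
finger_gap: 18.1
```

Emit:
jog_arm(
  series=[
    {"translation": [0.05,1,0],"twist": 0},
    {"translation": [0.05,0.9,0.4],"twist": 0},
    {"translation": [0,0,1],"twist": 0},
    {"translation": [0,0,0.8],"twist": 0},
    {"translation": [0,0,0],"twist": 0},
    {"translation": [0,0,0],"twist": 0},
  ],
)

```text
time_s: 9.6
ee_pos: [462.4, 28.5, 89.7]
orientation: [[0.996, -0.094, -0.004], [-0.094, -0.996, 0.0], [-0.004, 0.0, -1.0]]
force: [0.9, 0.2, -3.1]
finger_gap: 18.5
```

```bash
python3 - <<'E'
from h import *
plan((462.9,30.9,77,-.095)); snap('wrist','w5.png'); snap('side','s5.png')
E
```

```text
t 9.6 tcp [462.4  28.5  89.7] a -0.094 tilt [-0.004  0.    -1.   ] gap 18.5 F [ 0.9  0.2 -3.1] j1,7 [ 0.33  0.42 -0.6   2.1   0.36  0.72 -0.6 ]
  twist 0.001
  to (462.9, 30.9, 77, -0.095) units [ 0.01 -0.1   0.51] n>= 0.5
```

View pics/w5.png

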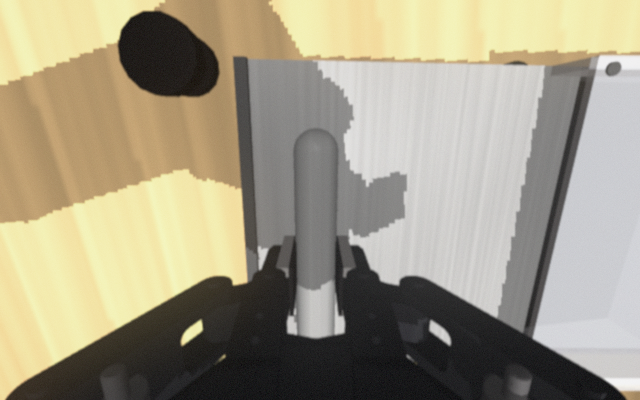

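View pics/s5.png

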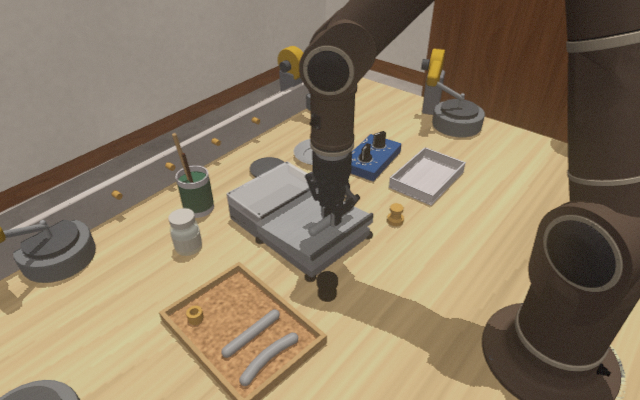

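Emit:
jog_arm(
  series=[
    {"translation": [0,-0.1,0.25],"twist": 0},
    {"translation": [0,0,0.15],"twist": 0},
    {"translation": [0,0,0.1],"twist": 0},
    {"translation": [0,0,0],"twist": 0},
    {"translation": [0,0,0],"twist": 0},
  ],
)

```text
time_s: 10.12
ee_pos: [464.0, 31.0, 78.3]
orientation: [[0.996, -0.095, -0.0], [-0.095, -0.996, -0.0], [-0.0, 0.0, -1.0]]
force: [-0.8, 0.2, -3.4]
finger_gap: 18.4
```

Emit:
jog_arm(
  series=[
    {"translation": [0,0,0.06],"twist": 0},
    {"translation": [0,0,0.0],"twist": 0},
    {"translation": [0,0,0],"twist": 0},
  ],
)

```text
time_s: 10.37
ee_pos: [464.1, 30.8, 76.8]
orientation: [[0.995, -0.095, 0.0], [-0.095, -0.995, -0.0], [0.0, 0.0, -1.0]]
force: [0.3, -0.3, -2.5]
finger_gap: 18.6
```

Emit:
jog_arm(
  series=[
    {"translation": [0,0,0.04],"twist": 0},
    {"translation": [0,0,0.0],"twist": 0},
    {"translation": [0,0,0],"twist": 0},
  ],
)

```text
time_s: 10.62
ee_pos: [464.3, 30.9, 75.9]
orientation: [[0.995, -0.095, 0.0], [-0.095, -0.995, -0.0], [0.0, 0.0, -1.0]]
force: [0.7, 0.8, -1.1]
finger_gap: 18.3
```

Near contact; open a little and lift clear.

Emit:
jog_arm(
  series=[
    {"translation": [0,0,0],"twist": 0},
    {"translation": [0,0,0],"twist": 0},
    {"translation": [0,0,0],"twist": 0},
    {"translation": [0,0,-0.3],"twist": 0},
    {"translation": [0,0,-1],"twist": 0},
    {"translation": [0,0,-1],"twist": 0},
    {"translation": [0,0,-1],"twist": 0},
  ],
  hand=-0.1,
)

```text
time_s: 11.2
ee_pos: [463.7, 31.2, 159.6]
orientation: [[0.996, -0.094, -0.001], [-0.094, -0.996, 0.0], [-0.001, -0.0, -1.0]]
force: [0.9, -0.2, 0.3]
finger_gap: 38.1
```

```bash
python3 - <<'E'
from h import *
st(); snap('wrist','w6.png'); snap('scene','c6.png')
E
```

```text
t 11.2 tcp [463.7  31.2 159.6] a -0.094 tilt [-0.001  0.    -1.   ] gap 38.1 F [ 0.9 -0.2  0.3] j1,7 [ 0.39  0.32 -0.66  2.03  0.25  0.87 -0.51]
```

View pics/c6.png

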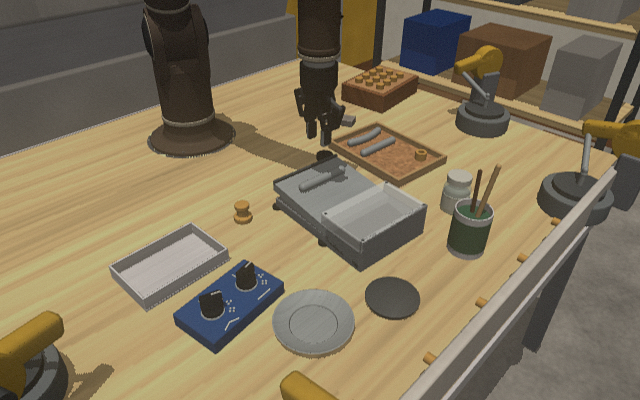

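View pics/w6.png

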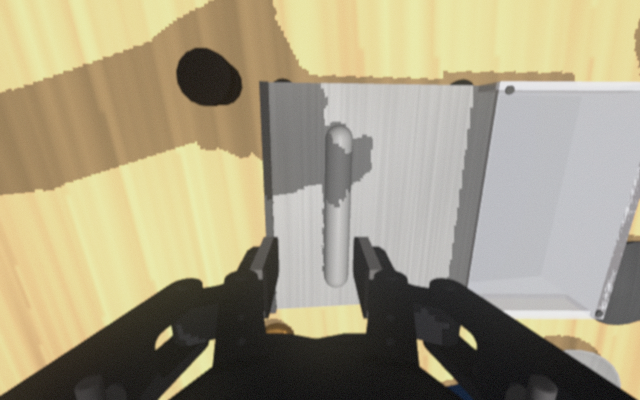

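Emit:
jog_arm(
  series=[
    {"translation": [0,0,-0.8],"twist": 0},
    {"translation": [0,0,0],"twist": 0},
    {"translation": [0,0,0],"twist": 0},
    {"translation": [0,0,0],"twist": 0},
    {"translation": [0,0,0],"twist": 0},
    {"translation": [0,0,0],"twist": 0},
  ],
)

```text
time_s: 11.8
ee_pos: [463.6, 30.9, 177.5]
orientation: [[0.996, -0.095, -0.001], [-0.095, -0.996, 0.0], [-0.001, 0.0, -1.0]]
force: [0.0, 0.6, -0.3]
finger_gap: 38.6
```

```bash
python3 - <<'E'
from h import *
st(); snap('wrist','w7.png')
E
```

```text
t 11.8 tcp [463.6  30.9 177.5] a -0.095 tilt [-0.001  0.    -1.   ] gap 38.6 F [ 0.   0.6 -0.3] j1,7 [ 0.4   0.29 -0.67  2.02  0.23  0.91 -0.48]
```

Emit:
jog_arm(
  series=[
    {"translation": [0,0,0],"twist": 0},
    {"translation": [0,0,0],"twist": 0},
    {"translation": [0,0,0],"twist": 0},
    {"translation": [0,0,0],"twist": 0},
    {"translation": [0,0,0],"twist": 0},
    {"translation": [0,0,0],"twist": 0},
    {"translation": [0,0,0],"twist": 0},
    {"translation": [0,0,0],"twist": 0},
    {"translation": [0,0,0],"twist": 0},
  ],
)

```text
time_s: 12.6
ee_pos: [464.1, 30.9, 178.3]
orientation: [[0.995, -0.095, 0.0], [-0.095, -0.995, -0.0], [0.0, 0.0, -1.0]]
force: [0.5, -0.5, -0.0]
finger_gap: 38.4
```

```bash
python3 - <<'E'
from h import *
st(); snap('wrist','w8.png')
a=load('w7')['color'];b=load('w8')['color']; cv2.imwrite('pics/w78.png',cv2.resize(np.vstack([a,b]),None,fx=.7,fy=.7)[:,:,::-1])
E
```

```text
t 12.6 tcp [464.1  30.9 178.3] a -0.095 tilt [ 0. -0. -1.] gap 38.4 F [ 0.5 -0.5 -0. ] j1,7 [ 0.4   0.29 -0.67  2.01  0.23  0.91 -0.48]
```

View pics/w78.png

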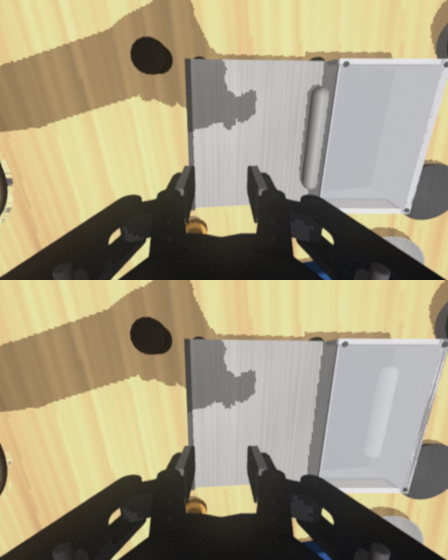

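```bash
python3 - <<'E'
from h import *
plan((428,304,150,-0.085),(428,304,24.5))
E
```

```text
t 12.65 tcp [464.1  30.9 178.3] a -0.095 tilt [ 0. -0. -1.] gap 38.3 F [-0.4  1.2 -0.3] j1,7 [ 0.4   0.29 -0.67  2.01  0.23  0.91 -0.48]
  twist -0.01
  to (428, 304, 150, -0.085) units [ -2.37 -10.76   1.13] n>= 10.8
  to (428, 304, 24.5) units [ 0.   -0.    5.02] n>= 5.0
```

Emit:
jog_arm(
  series=[
    {"translation": [-0.2,-1,0],"twist": -0.01},
    {"translation": [-0.22,-1,0],"twist": 0},
    {"translation": [-0.22,-1,0],"twist": 0},
    {"translation": [-0.22,-1,0],"twist": 0},
    {"translation": [-0.22,-1,0],"twist": 0},
    {"translation": [-0.22,-1,0],"twist": 0},
    {"translation": [-0.22,-1,0],"twist": 0},
    {"translation": [-0.22,-1,0],"twist": 0},
    {"translation": [-0.22,-1,0],"twist": 0},
    {"translation": [-0.22,-1,0.4],"twist": 0},
  ],
)

```text
time_s: 13.48
ee_pos: [431.8, 286.6, 169.6]
orientation: [[0.996, -0.085, 0.002], [-0.085, -0.996, 0.001], [0.002, -0.002, -1.0]]
force: [0.5, 0.2, 0.5]
finger_gap: 38.5
```

Emit:
jog_arm(
  series=[
    {"translation": [-0.15,-0.76,0.75],"twist": 0},
    {"translation": [0,0,1],"twist": 0},
    {"translation": [0,0,1],"twist": 0},
    {"translation": [0,0,0.5],"twist": 0},
    {"translation": [0,0,0],"twist": 0},
    {"translation": [0,0,0],"twist": 0},
  ],
)

```text
time_s: 13.98
ee_pos: [429.0, 303.8, 87.0]
orientation: [[0.996, -0.085, -0.001], [-0.085, -0.996, -0.0], [-0.001, 0.001, -1.0]]
force: [1.0, 0.6, 0.7]
finger_gap: 38.3
```

```bash
python3 - <<'E'
from h import *
plan((428,304,24.5,-.085)); snap('wrist','w9.png')
E
```

```text
t 13.98 tcp [429.  303.8  87. ] a -0.085 tilt [-0.001 -0.    -1.   ] gap 38.3 F [1.  0.6 0.7] j1,7 [-0.2   0.53 -0.66  1.95  0.45  0.8  -1.19]
  twist 0.0
  to (428, 304, 24.5, -0.085) units [-0.04 -0.    2.5 ] n>= 2.5
```

View pics/w9.png

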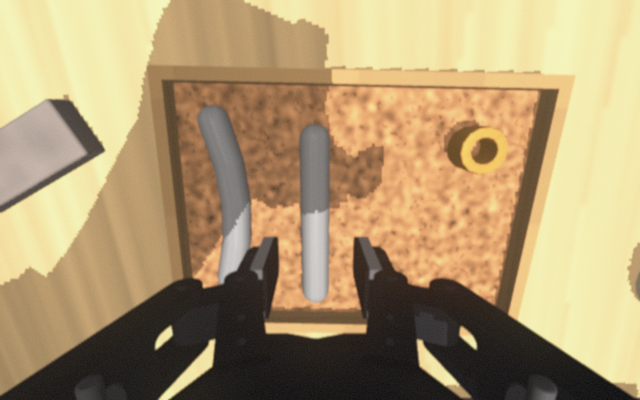

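Emit:
jog_arm(
  series=[
    {"translation": [-0.04,0,0.8],"twist": 0},
    {"translation": [0,0,0.8],"twist": 0},
    {"translation": [0,0,0.6],"twist": 0},
    {"translation": [0,0,0.25],"twist": 0},
    {"translation": [0,0,0],"twist": 0},
    {"translation": [0,0,0],"twist": 0},
  ],
)

```text
time_s: 14.53
ee_pos: [428.8, 304.4, 26.9]
orientation: [[0.996, -0.085, 0.001], [-0.085, -0.996, 0.001], [0.001, -0.001, -1.0]]
force: [0.2, 0.5, 0.5]
finger_gap: 38.2
```

Emit:
jog_arm(
  series=[
    {"translation": [0,0,0],"twist": 0},
    {"translation": [0,0,0],"twist": 0},
    {"translation": [0,0,0],"twist": 0},
    {"translation": [0,0,0],"twist": 0},
    {"translation": [0,0,0],"twist": 0},
    {"translation": [0,0,-0.5],"twist": 0},
    {"translation": [0,0,-1],"twist": 0},
    {"translation": [0,0,-1],"twist": 0},
    {"translation": [0,0,-1],"twist": 0},
    {"translation": [0,0,-1],"twist": 0},
  ],
  hand=-1,
)

```text
time_s: 15.37
ee_pos: [427.7, 303.8, 140.3]
orientation: [[0.996, -0.084, -0.0], [-0.084, -0.996, -0.0], [-0.0, 0.0, -1.0]]
force: [0.9, 0.0, -3.5]
finger_gap: 18.2
```

```bash
python3 - <<'E'
from h import *
plan((464,31,140,-.095),(464,31,90))
E
```

```text
t 15.37 tcp [427.7 303.8 140.3] a -0.085 tilt [-0. -0. -1.] gap 18.2 F [ 0.9  0.  -3.5] j1,7 [-0.16  0.46 -0.71  1.92  0.38  0.9  -1.14]
  twist 0.01
  to (464, 31, 140, -0.095) units [2.480e+00 1.073e+01 1.000e-02] n>= 10.7
  to (464, 31, 90) units [ 0. -0.  2.] n>= 2.0
```

Emit:
jog_arm(
  series=[
    {"translation": [0.23,1,0],"twist": 0.01},
    {"translation": [0.23,1,0],"twist": 0},
    {"translation": [0.23,1,0],"twist": 0},
    {"translation": [0.23,1,0],"twist": 0},
    {"translation": [0.23,1,0],"twist": 0},
    {"translation": [0.23,1,0],"twist": 0},
    {"translation": [0.23,1,0],"twist": 0},
    {"translation": [0.23,1,0],"twist": 0},
    {"translation": [0.23,1,0],"twist": 0},
    {"translation": [0.23,1,0],"twist": 0},
  ],
)

```text
time_s: 16.2
ee_pos: [461.7, 48.5, 139.3]
orientation: [[0.996, -0.095, 0.0], [-0.095, -0.996, -0.0], [0.0, 0.0, -1.0]]
force: [0.1, 0.1, -3.8]
finger_gap: 17.8
```

Emit:
jog_arm(
  series=[
    {"translation": [0.15,0.73,0.4],"twist": 0},
    {"translation": [0,0,0.8],"twist": 0},
    {"translation": [0,0,0.8],"twist": 0},
    {"translation": [0,0,0.2],"twist": 0},
    {"translation": [0,0,0],"twist": 0},
    {"translation": [0,0,0],"twist": 0},
  ],
)

```text
time_s: 16.7
ee_pos: [464.0, 31.7, 84.1]
orientation: [[0.996, -0.094, 0.0], [-0.094, -0.996, 0.0], [0.0, -0.0, -1.0]]
force: [1.1, 0.5, -3.1]
finger_gap: 18.4
```

```bash
python3 - <<'E'
from h import *
plan((464,31,77.5,-.095))
E
```

```text
t 16.7 tcp [464.   31.7  84.1] a -0.094 tilt [ 0.  0. -1.] gap 18.4 F [ 1.1  0.5 -3.1] j1,7 [ 0.34  0.44 -0.63  2.1   0.39  0.72 -0.64]
  twist 0.001
  to (464, 31, 77.5, -0.095) units [0.   0.03 0.26] n>= 0.3
```

Emit:
jog_arm(
  series=[
    {"translation": [0,0,0.15],"twist": 0},
    {"translation": [0,0,0.06],"twist": 0},
    {"translation": [0,0,0.04],"twist": 0},
    {"translation": [0,0,0],"twist": 0},
    {"translation": [0,0,0],"twist": 0},
  ],
)

```text
time_s: 17.12
ee_pos: [464.8, 31.5, 79.2]
orientation: [[0.996, -0.094, 0.002], [-0.094, -0.996, -0.001], [0.002, 0.001, -1.0]]
force: [-6.2, -0.4, 18.0]
finger_gap: 18.2
```

Emit:
jog_arm(
  series=[
    {"translation": [0,0,-0.06],"twist": 0},
    {"translation": [0,0,0.0],"twist": 0},
  ],
)

```text
time_s: 17.28
ee_pos: [464.5, 31.4, 79.4]
orientation: [[0.996, -0.094, 0.002], [-0.094, -0.996, -0.0], [0.002, 0.0, -1.0]]
force: [-0.8, 0.0, -3.0]
finger_gap: 17.6
```

Emit:
jog_arm(
  series=[
    {"translation": [0,0,0],"twist": 0},
    {"translation": [0,0,0],"twist": 0},
    {"translation": [0,0,0],"twist": 0},
    {"translation": [0,0,-0.3],"twist": 0},
    {"translation": [0,0,-1],"twist": 0},
    {"translation": [0,0,-1],"twist": 0},
    {"translation": [0,0,-1],"twist": 0},
    {"translation": [0,0,-0.7],"twist": 0},
  ],
  hand=-0.1,
)

```text
time_s: 17.95
ee_pos: [464.4, 31.7, 181.0]
orientation: [[0.996, -0.094, 0.002], [-0.094, -0.996, 0.0], [0.002, -0.001, -1.0]]
force: [0.0, -0.6, -0.8]
finger_gap: 38.1
```

```bash
python3 - <<'E'
from h import *
st(); snap('wrist','w10.png')
E
```

```text
t 17.95 tcp [464.4  31.7 181. ] a -0.094 tilt [ 0.002  0.    -1.   ] gap 38.1 F [ 0.  -0.6 -0.8] j1,7 [ 0.44  0.29 -0.71  2.01  0.24  0.92 -0.5 ]
```

Emit:
jog_arm(
  series=[
    {"translation": [0,0,0],"twist": 0},
    {"translation": [0,0,0],"twist": 0},
    {"translation": [0,0,0],"twist": 0},
    {"translation": [0,0,0],"twist": 0},
    {"translation": [0,0,0],"twist": 0},
    {"translation": [0,0,0],"twist": 0},
    {"translation": [0,0,0],"twist": 0},
    {"translation": [0,0,0],"twist": 0},
    {"translation": [0,0,0],"twist": 0},
    {"translation": [0,0,0],"twist": 0},
  ],
)

```text
time_s: 18.83
ee_pos: [463.9, 31.2, 178.5]
orientation: [[0.995, -0.095, -0.0], [-0.095, -0.995, 0.0], [-0.0, 0.0, -1.0]]
force: [0.4, 0.3, 0.9]
finger_gap: 38.7
```

Emit:
jog_arm(
  series=[
    {"translation": [0,0,0],"twist": 0},
    {"translation": [0,0,0],"twist": 0},
    {"translation": [0,0,0],"twist": 0},
    {"translation": [0,0,0],"twist": 0},
    {"translation": [0,0,0],"twist": 0},
    {"translation": [0,0,0],"twist": 0},
    {"translation": [0,0,0],"twist": 0},
    {"translation": [0,0,0],"twist": 0},
  ],
)

```text
time_s: 19.5
ee_pos: [463.9, 31.2, 178.5]
orientation: [[0.995, -0.095, 0.0], [-0.095, -0.995, -0.0], [0.0, 0.0, -1.0]]
force: [0.6, -1.2, 0.3]
finger_gap: 38.3
```

```bash
python3 - <<'E'
from h import *
st(); snap('wrist','w11.png')
a=load('w10')['color'];b=load('w11')['color']; cv2.imwrite('pics/w1011.png',cv2.resize(np.vstack([a,b]),None,fx=.7,fy=.7)[:,:,::-1])
plan((372.5,320,150,-.05),(372.5,320,90))
E
```

```text
t 19.5 tcp [463.9  31.2 178.5] a -0.095 tilt [ 0. -0. -1.] gap 38.3 F [ 0.6 -1.2  0.3] j1,7 [ 0.43  0.3  -0.71  2.01  0.24  0.92 -0.5 ]
t 19.55 tcp [464.   31.2 178.5] a -0.095 tilt [-0.  0. -1.] gap 38.6 F [-0.4 -0.6 -0.2] j1,7 [ 0.43  0.3  -0.71  2.01  0.24  0.92 -0.5 ]
  twist -0.045
  to (372.5, 320, 150, -0.05) units [ -4.23 -11.36   1.14] n>= 11.4
  to (372.5, 320, 90) units [ 0.  -0.   2.4] n>= 2.4
```

View pics/w1011.png

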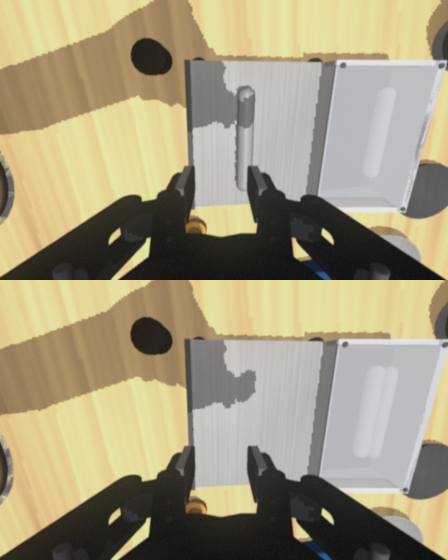

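Emit:
jog_arm(
  series=[
    {"translation": [-0.36,-1,0],"twist": -0.045},
    {"translation": [-0.36,-1,0],"twist": 0},
    {"translation": [-0.36,-1,0],"twist": 0},
    {"translation": [-0.36,-1,0],"twist": 0},
    {"translation": [-0.36,-1,0],"twist": 0},
    {"translation": [-0.36,-1,0],"twist": 0},
    {"translation": [-0.36,-1,0],"twist": 0},
    {"translation": [-0.36,-1,0],"twist": 0},
    {"translation": [-0.36,-1,0],"twist": 0},
    {"translation": [-0.36,-1,0.4],"twist": 0},
  ],
  hand=-0.3,
)

```text
time_s: 20.38
ee_pos: [388.0, 287.6, 169.8]
orientation: [[0.999, -0.05, 0.002], [-0.05, -0.999, 0.001], [0.002, -0.001, -1.0]]
force: [-0.4, -0.0, 0.2]
finger_gap: 29.9
```

Emit:
jog_arm(
  series=[
    {"translation": [-0.3,-0.7,0.75],"twist": 0},
    {"translation": [-0.3,-0.7,0.8],"twist": 0},
    {"translation": [0,0,0.8],"twist": 0},
    {"translation": [0,0,0.7],"twist": 0},
    {"translation": [0,0,0],"twist": 0},
    {"translation": [0,0,0],"twist": 0},
  ],
)

```text
time_s: 20.88
ee_pos: [373.9, 321.1, 91.8]
orientation: [[0.999, -0.049, -0.002], [-0.049, -0.999, -0.001], [-0.002, 0.001, -1.0]]
force: [0.1, 0.9, -0.4]
finger_gap: 29.8
```

```bash
python3 - <<'E'
from h import *
plan((374,320,26,-.05)); snap('wrist','w12.png')
E
```

```text
t 20.88 tcp [373.9 321.1  91.8] a -0.049 tilt [-0.002 -0.001 -1.   ] gap 29.8 F [ 0.1  0.9 -0.4] j1,7 [-0.23  0.5  -0.73  2.02  0.46  0.79 -1.28]
  twist 0.001
  to (374, 320, 26, -0.05) units [0.   0.05 2.63] n>= 2.6
```

View pics/w12.png

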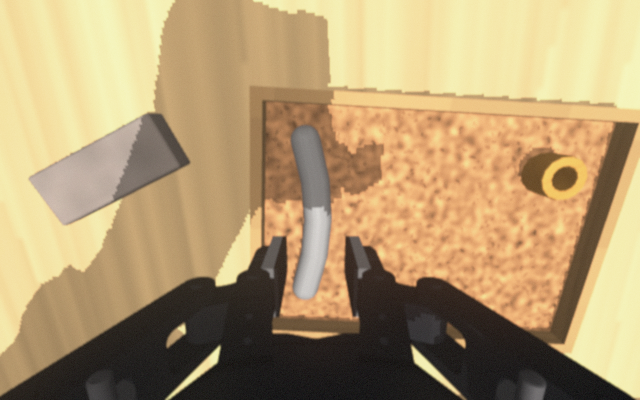

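Emit:
jog_arm(
  series=[
    {"translation": [0,0.05,0.8],"twist": 0},
    {"translation": [0,0,0.8],"twist": 0},
    {"translation": [0,0,0.6],"twist": 0},
    {"translation": [0,0,0.35],"twist": 0},
    {"translation": [0,0,0],"twist": 0},
    {"translation": [0,0,0],"twist": 0},
  ],
)

```text
time_s: 21.43
ee_pos: [374.8, 320.5, 29.3]
orientation: [[0.999, -0.05, 0.001], [-0.05, -0.999, 0.001], [0.001, -0.001, -1.0]]
force: [-0.4, -0.3, 0.2]
finger_gap: 29.8
```

Emit:
jog_arm(
  series=[
    {"translation": [0,0,0],"twist": 0},
    {"translation": [0,0,0],"twist": 0},
    {"translation": [0,0,0],"twist": 0},
    {"translation": [0,0,0],"twist": 0},
    {"translation": [0,0,0],"twist": 0},
    {"translation": [0,0,-0.5],"twist": 0},
    {"translation": [0,0,-1],"twist": 0},
    {"translation": [0,0,-1],"twist": 0},
    {"translation": [0,0,-1],"twist": 0},
    {"translation": [0,0,-1],"twist": 0},
  ],
  hand=-1,
)

```text
time_s: 22.27
ee_pos: [373.9, 320.0, 143.0]
orientation: [[0.999, -0.049, -0.0], [-0.049, -0.999, -0.0], [-0.0, 0.0, -1.0]]
force: [0.5, -0.2, -2.9]
finger_gap: 18.3
```

```bash
python3 - <<'E'
from h import *
snap('wrist','w13.png')
plan((464,31,140,-.095),(464,31,90))
E
```

```text
t 22.32 tcp [375.4 322.  147.4] a -0.049 tilt [ 0.005  0.003 -1.   ] gap 18.4 F [0.7 1.  0.8] j1,7 [-0.17  0.42 -0.79  1.98  0.38  0.89 -1.21]
  twist 0.046
  to (464, 31, 140, -0.095) units [ 4.63 11.25  0.29] n>= 11.3
  to (464, 31, 90) units [ 0. -0.  2.] n>= 2.0
```

View pics/w13.png

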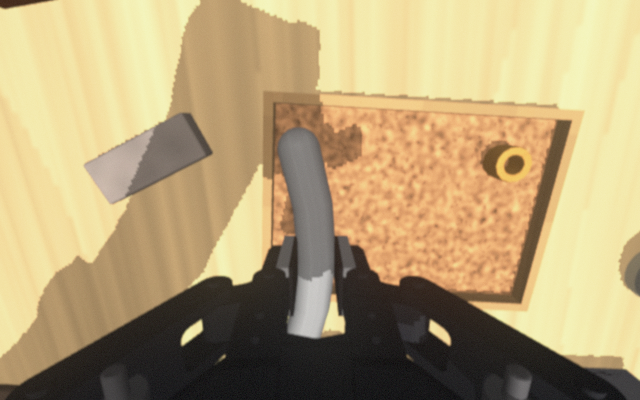

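Emit:
jog_arm(
  series=[
    {"translation": [0.43,1,0],"twist": 0.046},
    {"translation": [0.43,1,0],"twist": 0},
    {"translation": [0.43,1,0],"twist": 0},
    {"translation": [0.43,1,0],"twist": 0},
    {"translation": [0.43,1,0],"twist": 0},
    {"translation": [0.43,1,0],"twist": 0},
    {"translation": [0.43,1,0],"twist": 0},
    {"translation": [0.43,1,0],"twist": 0},
    {"translation": [0.43,1,0],"twist": 0},
    {"translation": [0.43,1,0],"twist": 0},
  ],
)

```text
time_s: 23.15
ee_pos: [458.7, 60.1, 141.8]
orientation: [[0.995, -0.096, 0.001], [-0.096, -0.995, -0.0], [0.001, 0.0, -1.0]]
force: [0.1, -0.0, -2.8]
finger_gap: 18.6
```

Emit:
jog_arm(
  series=[
    {"translation": [0.4,1,0.2],"twist": 0},
    {"translation": [0.1,0.25,0.8],"twist": 0},
    {"translation": [0,0,0.8],"twist": 0},
    {"translation": [0,0,0.3],"twist": 0},
    {"translation": [0,0,0],"twist": 0},
    {"translation": [0,0,0],"twist": 0},
  ],
)

```text
time_s: 23.65
ee_pos: [467.9, 29.8, 89.1]
orientation: [[0.996, -0.095, -0.0], [-0.095, -0.996, 0.0], [-0.0, -0.0, -1.0]]
force: [0.6, 1.2, -2.9]
finger_gap: 17.9
```

```bash
python3 - <<'E'
from h import *
snap('wrist','w14.png')
plan((468,31,80,-.095))
E
```

```text
t 23.7 tcp [468.4  29.9  89.5] a -0.095 tilt [ 0.001  0.    -1.   ] gap 18.5 F [-0.3  0.7 -3.8] j1,7 [ 0.37  0.45 -0.66  2.08  0.41  0.74 -0.64]
  twist 0.0
  to (468, 31, 80, -0.095) units [-0.02 -0.04  0.38] n>= 0.4
```

View pics/w14.png

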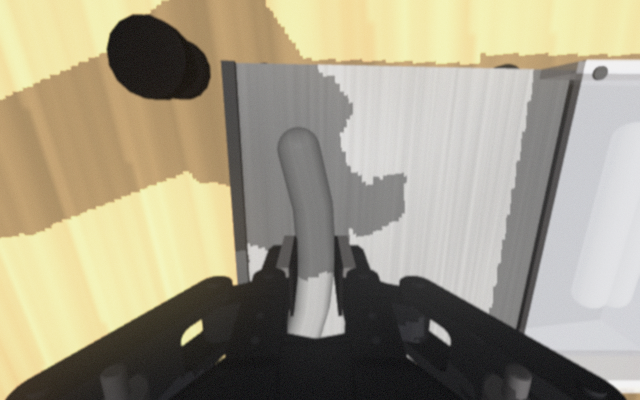

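Emit:
jog_arm(
  series=[
    {"translation": [0,0,0.2],"twist": 0},
    {"translation": [0,0,0.1],"twist": 0},
    {"translation": [0,0,0],"twist": 0},
    {"translation": [0,0,0],"twist": 0},
    {"translation": [0,0,0],"twist": 0},
  ],
)

```text
time_s: 24.12
ee_pos: [468.9, 29.5, 82.1]
orientation: [[0.995, -0.095, 0.002], [-0.095, -0.995, -0.0], [0.002, 0.0, -1.0]]
force: [-1.3, 0.0, 6.4]
finger_gap: 18.7
```

Touching. Release and lift, then watch it.

Emit:
jog_arm(
  series=[
    {"translation": [0,0,0],"twist": 0},
    {"translation": [0,0,0],"twist": 0},
    {"translation": [0,0,0],"twist": 0},
    {"translation": [0,0,-0.3],"twist": 0},
    {"translation": [0,0,-1],"twist": 0},
    {"translation": [0,0,-1],"twist": 0},
    {"translation": [0,0,-1],"twist": 0},
    {"translation": [0,0,-0.7],"twist": 0},
    {"translation": [0,0,0],"twist": 0},
  ],
  hand=-0.1,
)

```text
time_s: 24.87
ee_pos: [470.0, 29.7, 184.9]
orientation: [[0.995, -0.096, 0.006], [-0.096, -0.995, -0.0], [0.006, -0.0, -1.0]]
force: [0.7, -0.3, -0.3]
finger_gap: 38.4
```

Emit:
jog_arm(
  series=[
    {"translation": [0,0,0],"twist": 0},
    {"translation": [0,0,0],"twist": 0},
    {"translation": [0,0,0],"twist": 0},
    {"translation": [0,0,0],"twist": 0},
    {"translation": [0,0,0],"twist": 0},
    {"translation": [0,0,0],"twist": 0},
    {"translation": [0,0,0],"twist": 0},
    {"translation": [0,0,0],"twist": 0},
    {"translation": [0,0,0],"twist": 0},
    {"translation": [0,0,0],"twist": 0},
  ],
)

```text
time_s: 25.7
ee_pos: [468.1, 29.1, 181.0]
orientation: [[0.995, -0.096, 0.0], [-0.096, -0.995, -0.0], [0.0, 0.0, -1.0]]
force: [0.4, -0.3, 0.5]
finger_gap: 38.1
```

Emit:
jog_arm(
  series=[
    {"translation": [0,0,0],"twist": 0},
    {"translation": [0,0,0],"twist": 0},
    {"translation": [0,0,0],"twist": 0},
    {"translation": [0,0,0],"twist": 0},
    {"translation": [0,0,0],"twist": 0},
    {"translation": [0,0,0],"twist": 0},
    {"translation": [0,0,0],"twist": 0},
    {"translation": [0,0,0],"twist": 0},
    {"translation": [0,0,0],"twist": 0},
    {"translation": [0,0,0],"twist": 0},
  ],
)

```text
time_s: 26.53
ee_pos: [468.1, 29.1, 181.0]
orientation: [[0.995, -0.096, 0.0], [-0.096, -0.995, 0.0], [0.0, -0.0, -1.0]]
force: [-0.1, -0.1, 0.3]
finger_gap: 38.3
```

```bash
cat > pin.py <<'E'
from h import *
import sys
st(); snap('wrist',sys.argv[1]+'.png'); d=load(sys.argv[1])
P=pts(d); 
h=P[...,2]-(55-0.1*((P[...,0]-512.7)*np.cos(.098)-(P[...,1]-26)*np.sin(.098)))
g=(h>7)&(h<30)&(P[...,0]>430)&(P[...,0]<570)&(P[...,1]>-60)&(P[...,1]<115)
g[230:]=g[230:]&False if len(sys.argv)>2 else g[230:]
n,l,s,c=cv2.connectedComponentsWithStats(g.astype(np.uint8))
for i in range(1,n):
    if s[i,4]>200:
        q=P[l==i]; r=cv2.minAreaRect(q[:,:2].astype(np.float32)); print(s[i],np.round(r[0],1),np.round(r[1],1),round(r[2],1))
        for y in range(-60,110,15):
            a=q[abs(q[:,1]-y)<4]
            if len(a)>5: print('  ',y,a[:,0].min().round(1),a[:,0].max().round(1),np.percentile(a[:,2],95).round(1))
E
python3 pin.py w15
```

```text
t 26.53 tcp [468.1  29.1 181. ] a -0.096 tilt [ 0.  0. -1.] gap 38.3 F [-0.1 -0.1  0.3] j1,7 [ 0.47  0.31 -0.75  2.    0.26  0.93 -0.51]
[ 295  123   35  152 3537] [464.4  30.3] [127.5  28.1] 83.9
   -30 445.2 463.7 80.2
   -15 446.1 469.6 80.4
   0 451.1 473.4 80.0
   15 456.4 476.4 79.8
   30 458.7 478.6 79.7
   45 459.4 479.0 79.8
   60 459.1 479.1 80.1
   75 456.9 477.2 80.5
   90 456.4 475.3 79.8
```

View pics/w15.png

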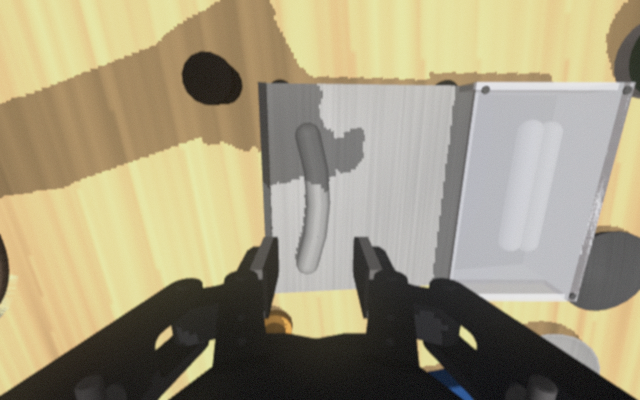

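Emit:
jog_arm(
  series=[
    {"translation": [0,0,1],"twist": 0},
    {"translation": [0,0,1],"twist": 0},
    {"translation": [0,0,1],"twist": 0},
    {"translation": [0,0,0.7],"twist": 0},
    {"translation": [0,0,0.35],"twist": 0},
    {"translation": [0,0,0],"twist": 0},
    {"translation": [0,0,0],"twist": 0},
  ],
  hand=-0.3,
)

```text
time_s: 27.17
ee_pos: [468.2, 29.4, 80.0]
orientation: [[0.995, -0.095, -0.0], [-0.095, -0.995, 0.0], [-0.0, -0.0, -1.0]]
force: [-0.5, 0.1, 0.8]
finger_gap: 29.8
```

Emit:
jog_arm(
  series=[
    {"translation": [0,0,0],"twist": 0},
    {"translation": [0,0,0],"twist": 0},
    {"translation": [0,0,0],"twist": 0},
    {"translation": [0,0,0],"twist": 0},
    {"translation": [0,0,0],"twist": 0},
    {"translation": [0,0,-0.5],"twist": 0},
    {"translation": [0,0,-1],"twist": 0},
    {"translation": [0,0,-1],"twist": 0},
    {"translation": [0,0,-1],"twist": 0},
    {"translation": [0,0,0],"twist": 0},
  ],
  hand=-1,
)

```text
time_s: 28.0
ee_pos: [470.1, 29.5, 171.4]
orientation: [[0.995, -0.096, 0.006], [-0.096, -0.995, -0.0], [0.006, -0.0, -1.0]]
force: [1.1, -0.2, -3.0]
finger_gap: 18.5
```

```bash
python3 - <<'E'
from h import *
snap('wrist','w16.png');snap('side','s16.png'); snap('scene','c16.png')
P=np.vstack([pts(load('s16')).reshape(-1,3),pts(load('c16')).reshape(-1,3)])
with np.errstate(invalid='ignore'): k=(P[:,0]>330)&(P[:,0]<520)&(P[:,1]<-200)&(P[:,1]>-460)&(P[:,2]>24)&(P[:,2]<40)
k2=k&(P[:,0]<500)
print(cv2.minAreaRect(P[k2,:2].astype(np.float32)), k2.sum())
plan((445,-330,150,0.02),(445,-330,55))
E
```

```text
((429.1859130859375, -330.4995422363281), (125.7942886352539, 188.64566040039062), 1.1771692037582397) 1744
t 28.15 tcp [467.5  28.5 166.8] a -0.097 tilt [-0.    -0.001 -1.   ] gap 18.5 F [-0.   0.3 -3.7] j1,7 [ 0.46  0.33 -0.74  2.02  0.28  0.9  -0.53]
  twist -0.117
  to (445, -330, 150, 0.02) units [-1.19 14.32  0.67] n>= 14.3
  to (445, -330, 55) units [0.  0.  3.8] n>= 3.8
```

View pics/s16.png

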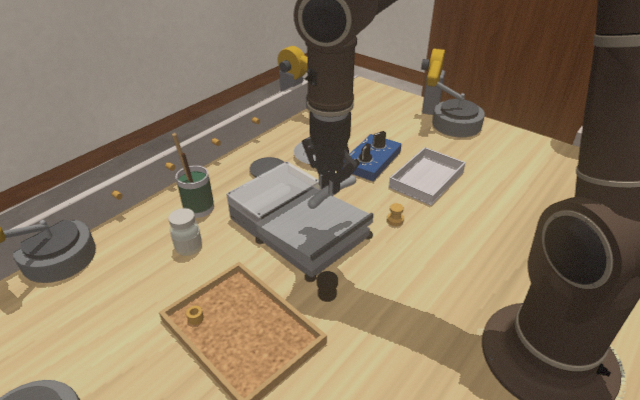

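Emit:
jog_arm(
  series=[
    {"translation": [0,0.5,-0.3],"twist": -0.117},
    {"translation": [-0.12,1,0],"twist": 0},
    {"translation": [-0.12,1,0],"twist": 0},
    {"translation": [-0.12,1,0],"twist": 0},
    {"translation": [-0.12,1,0],"twist": 0},
    {"translation": [-0.12,1,0],"twist": 0},
    {"translation": [-0.12,1,0],"twist": 0},
    {"translation": [-0.12,1,0],"twist": 0},
    {"translation": [-0.12,1,0],"twist": 0},
    {"translation": [-0.12,1,0],"twist": 0},
  ],
)

```text
time_s: 28.98
ee_pos: [443.2, -209.8, 173.0]
orientation: [[1.0, 0.021, -0.003], [0.021, -1.0, 0.001], [-0.003, -0.001, -1.0]]
force: [0.2, -0.2, -2.6]
finger_gap: 18.4
```

Emit:
jog_arm(
  series=[
    {"translation": [-0.12,1,0],"twist": 0},
    {"translation": [-0.12,1,0],"twist": 0},
    {"translation": [-0.12,1,0.3],"twist": 0},
    {"translation": [-0.12,1,0.5],"twist": 0},
    {"translation": [0,0.8,0.5],"twist": 0},
    {"translation": [0,0,0],"twist": 0},
    {"translation": [0,0,0],"twist": 0},
  ],
)

```text
time_s: 29.57
ee_pos: [433.3, -329.3, 139.5]
orientation: [[1.0, 0.019, -0.004], [0.019, -1.0, 0.003], [-0.004, -0.003, -1.0]]
force: [-0.2, 0.7, -2.3]
finger_gap: 18.6
```

```bash
python3 - <<'E'
from h import *
snap('wrist','w17.png');
plan((432,-331,24,0.02))
E
```

```text
t 29.62 tcp [ 434.2 -328.2  140.5] a 0.021 tilt [-0.002  0.003 -1.   ] gap 18.2 F [-0.4  0.  -3.6] j1,7 [ 1.02  0.47 -0.6   1.87  0.33  0.91  0.29]
  twist 0.001
  to (432, -331, 24, 0.02) units [-0.09  0.11  4.66] n>= 4.7
```

View pics/w17.png

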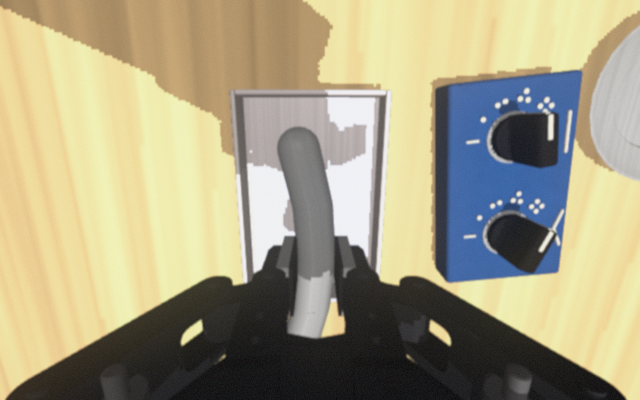

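Emit:
jog_arm(
  series=[
    {"translation": [-0.09,0.1,0.8],"twist": 0},
    {"translation": [0,0,1],"twist": 0},
    {"translation": [0,0,1],"twist": 0},
    {"translation": [0,0,1],"twist": 0},
    {"translation": [0,0,0.5],"twist": 0},
    {"translation": [0,0,0.15],"twist": 0},
    {"translation": [0,0,0],"twist": 0},
    {"translation": [0,0,0],"twist": 0},
  ],
)

```text
time_s: 30.28
ee_pos: [433.9, -331.5, 32.1]
orientation: [[1.0, 0.022, 0.001], [0.022, -1.0, -0.001], [0.001, 0.001, -1.0]]
force: [0.2, 0.7, -2.5]
finger_gap: 18.5
```

Emit:
jog_arm(
  series=[
    {"translation": [0,0,0.16],"twist": 0},
    {"translation": [0,0,0.06],"twist": 0},
    {"translation": [0,0,0],"twist": 0},
    {"translation": [0,0,0],"twist": 0},
  ],
)

```text
time_s: 30.62
ee_pos: [433.1, -331.8, 26.0]
orientation: [[1.0, 0.021, 0.0], [0.021, -1.0, -0.001], [0.0, 0.001, -1.0]]
force: [0.5, 0.1, -2.9]
finger_gap: 18.3
```

Emit:
jog_arm(
  series=[
    {"translation": [0,0,0.05],"twist": 0},
    {"translation": [0,0,0],"twist": 0},
    {"translation": [0,0,0],"twist": 0},
  ],
)

```text
time_s: 30.87
ee_pos: [433.2, -332.0, 25.4]
orientation: [[1.0, 0.021, 0.0], [0.021, -1.0, -0.001], [0.0, 0.001, -1.0]]
force: [-3.4, 1.3, 7.8]
finger_gap: 18.3
```

Emit:
jog_arm(
  series=[
    {"translation": [0,0,0],"twist": 0},
    {"translation": [0,0,0],"twist": 0},
    {"translation": [0,0,0],"twist": 0},
    {"translation": [0,0,-0.3],"twist": 0},
    {"translation": [0,0,-1],"twist": 0},
    {"translation": [0,0,-1],"twist": 0},
    {"translation": [0,0,-1],"twist": 0},
    {"translation": [0,0,-1],"twist": 0},
    {"translation": [0,0,-1],"twist": 0},
    {"translation": [0,0,0],"twist": 0},
  ],
  hand=-0.2,
)

```text
time_s: 31.7
ee_pos: [435.4, -332.7, 162.1]
orientation: [[1.0, 0.021, 0.006], [0.021, -1.0, -0.005], [0.006, 0.005, -1.0]]
force: [1.5, -0.6, 0.2]
finger_gap: 33.9
```

```bash
python3 - <<'E'
from h import *
snap('wrist','w18.png');snap('scene','c18.png')
for n in ['w18']:
    P=pts(load(n)); P=P.reshape(-1,3)
    with np.errstate(invalid='ignore'):
        for nm,y0,y1 in (('L',-310,-235),('R',-390,-315)):
            k=(P[:,0]>550)&(P[:,0]<640)&(P[:,1]>y0)&(P[:,1]<y1)&(P[:,2]>62)&(P[:,2]<76)
            r=cv2.minAreaRect(P[k,:2].astype(np.float32)); print(nm,k.sum(),np.round(r[0],1),np.round(r[1],1),r[2],P[k,2].mean())
plan((585.5,-272.5,170,0.241),(585.5,-272.5,62))
E
```

```text
L 1121 [ 583.8 -272.1] [14.8 36.2] 11.785985946655273 67.74038045166155
R 885 [ 593.8 -351.2] [36.6 15.1] 69.62944793701172 67.53542914387546
t 31.8 tcp [ 433.4 -332.1  158.2] a 0.021 tilt [ 0.002 -0.002 -1.   ] gap 34.3 F [0.2 0.5 0.2] j1,7 [ 1.04  0.44 -0.61  1.86  0.31  0.94  0.31]
  twist -0.22
  to (585.5, -272.5, 170, 0.241) units [ 6.48 -0.86 -0.47] n>= 6.5
  to (585.5, -272.5, 62) units [0.   0.   4.32] n>= 4.3
```

View pics/w18.png

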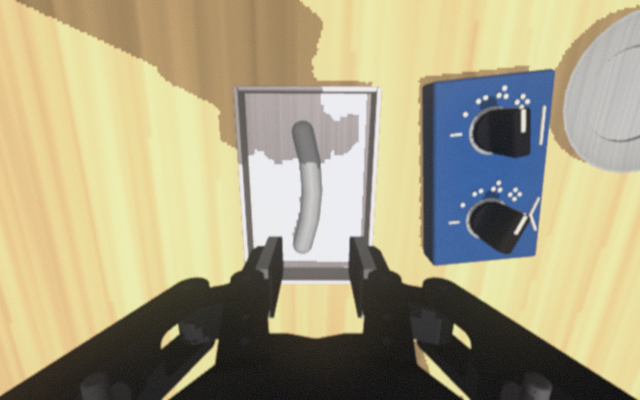

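```bash
python3 - <<'E'
from h import *
for n in ['w17','w18','c18','s16','scene0']:
    d=load(n); P=pts(d); C=d['color'].astype(int)
    with np.errstate(invalid='ignore'):
        g=(C[...,2]>C[...,0]+30)&(P[...,2]>25)&(P[...,2]<36)&(P[...,0]>500)&(P[...,0]<680)&(P[...,1]<-200)&(P[...,1]>-430)
    q=P[g][:,:2].astype(np.float32)
    if len(q)>300:
        r=cv2.minAreaRect(q); print(n,len(q),np.round(r[0],1),np.round(r[1],1),round(r[2],2))
E
```

```text
w17 16903 [ 588.9 -311.4] [ 99.6 167.8] 7.19
w18 14519 [ 588.8 -311.2] [ 99.  167.1] 6.89
c18 2849 [ 591.8 -314.9] [ 98.6 167.9] 7.04
s16 685 [ 588.8 -310.6] [ 97.3 170.4] 7.3
scene0 2823 [ 590.9 -314.8] [ 99.4 167.9] 6.85
```

Emit:
jog_arm(
  series=[
    {"translation": [0.5,0,-0.5],"twist": -0.1},
    {"translation": [1,-0.15,0],"twist": -0.102},
    {"translation": [1,-0.17,0],"twist": 0},
    {"translation": [1,-0.17,0],"twist": 0},
    {"translation": [1,-0.17,0],"twist": 0},
    {"translation": [1,-0.15,0],"twist": 0},
    {"translation": [0.9,-0.1,0],"twist": 0},
    {"translation": [0,0,0],"twist": 0},
    {"translation": [0,0,0],"twist": 0},
  ],
)

```text
time_s: 32.55
ee_pos: [585.4, -277.4, 167.7]
orientation: [[0.975, 0.224, -0.002], [0.224, -0.975, 0.002], [-0.001, -0.002, -1.0]]
force: [0.9, -0.5, 0.2]
finger_gap: 34.3
```

```bash
python3 - <<'E'
from h import *
plan((584.6,-272.3,85,0.224),(584.6,-272.3,60))
E
```

```text
t 32.55 tcp [ 585.4 -277.4  167.7] a 0.226 tilt [-0.002  0.002 -1.   ] gap 34.3 F [ 0.9 -0.5  0.2] j1,7 [ 0.8   0.61 -0.64  1.59  0.39  1.08  0.28]
  twist 0.002
  to (584.6, -272.3, 85, 0.224) units [ 0.01 -0.21  3.31] n>= 3.3
  to (584.6, -272.3, 60) units [0. 0. 1.] n>= 1.0
```

Emit:
jog_arm(
  series=[
    {"translation": [0,-0.2,0.9],"twist": 0},
    {"translation": [0,0,0.9],"twist": 0},
    {"translation": [0,0,0.8],"twist": 0},
    {"translation": [0,0,0.5],"twist": 0},
    {"translation": [0,0,0],"twist": 0},
    {"translation": [0,0,0],"twist": 0},
  ],
)

```text
time_s: 33.05
ee_pos: [583.1, -274.6, 91.3]
orientation: [[0.975, 0.22, -0.002], [0.22, -0.975, 0.0], [-0.001, -0.001, -1.0]]
force: [-0.1, -0.8, 0.9]
finger_gap: 34.5
```

```bash
python3 - <<'E'
from h import *
plan((584.6,-272.3,60,0.224)); snap('wrist','w19.png')
E
```

```text
t 33.05 tcp [ 583.1 -274.6   91.3] a 0.222 tilt [-0.002  0.    -1.   ] gap 34.5 F [-0.1 -0.8  0.9] j1,7 [ 0.77  0.68 -0.6   1.65  0.45  0.95  0.23]
  twist -0.002
  to (584.6, -272.3, 60, 0.224) units [ 0.08 -0.07  1.25] n>= 1.3
```

View pics/w19.png

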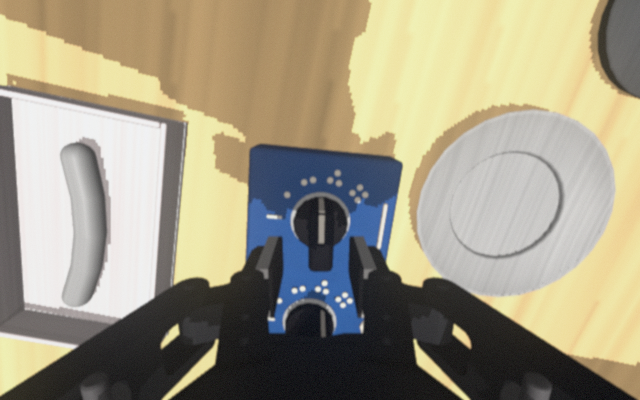

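Emit:
jog_arm(
  series=[
    {"translation": [0.06,-0.06,0.6],"twist": 0},
    {"translation": [0,0,0.4],"twist": 0},
    {"translation": [0,0,0.2],"twist": 0},
    {"translation": [0,0,0],"twist": 0},
    {"translation": [0,0,0],"twist": 0},
  ],
)

```text
time_s: 33.52
ee_pos: [584.9, -272.2, 61.5]
orientation: [[0.975, 0.221, -0.001], [0.221, -0.975, 0.0], [-0.001, -0.0, -1.0]]
force: [0.3, -0.0, 0.3]
finger_gap: 34.0
```

Emit:
jog_arm(
  series=[
    {"translation": [0,0,0],"twist": 0},
    {"translation": [0,0,0],"twist": 0},
    {"translation": [0,0,0],"twist": 0},
    {"translation": [0,0,0],"twist": 0},
    {"translation": [0,0,0],"twist": 0},
    {"translation": [0,0,0],"twist": 0},
  ],
  hand=-1,
  squeeze=30,
)

```text
time_s: 34.02
ee_pos: [585.6, -272.4, 62.4]
orientation: [[0.975, 0.221, 0.001], [0.221, -0.975, -0.0], [0.001, 0.001, -1.0]]
force: [-0.3, -0.4, 4.5]
finger_gap: 13.5
```

```bash
python3 - <<'E'
from h import *
plan((584.6,-272.3,60,0.494))
E
```

```text
t 34.02 tcp [ 585.6 -272.4   62.4] a 0.223 tilt [ 0.001 -0.    -1.   ] gap 13.5 F [-0.3 -0.4  4.5] j1,7 [ 0.75  0.72 -0.58  1.67  0.48  0.9   0.21]
  twist -0.271
  to (584.6, -272.3, 60, 0.494) units [-0.03 -0.02  0.09] n>= 0.1
```

Emit:
jog_arm(
  series=[
    {"translation": [0,0,0],"twist": -0.09},
    {"translation": [0,0,0],"twist": -0.09},
    {"translation": [0,0,0],"twist": -0.09},
    {"translation": [0,0,0],"twist": 0},
    {"translation": [0,0,0],"twist": 0},
    {"translation": [0,0,0],"twist": 0},
  ],
)

```text
time_s: 34.52
ee_pos: [585.4, -272.5, 62.4]
orientation: [[0.881, 0.473, 0.001], [0.473, -0.881, -0.0], [0.0, 0.001, -1.0]]
force: [-0.5, 0.0, 5.5]
finger_gap: 13.5
```

Emit:
jog_arm(
  series=[
    {"translation": [0,0,0],"twist": 0},
    {"translation": [0,0,0],"twist": 0},
    {"translation": [0,0,0],"twist": 0},
    {"translation": [0,0,0],"twist": 0},
    {"translation": [0,0,-0.5],"twist": 0},
    {"translation": [0,0,-1],"twist": 0},
    {"translation": [0,0,-1],"twist": 0},
    {"translation": [0,0,-1],"twist": 0},
    {"translation": [0,0,0],"twist": 0},
  ],
  hand=-0.2,
)

```text
time_s: 35.27
ee_pos: [587.9, -272.6, 155.6]
orientation: [[0.881, 0.473, 0.007], [0.473, -0.881, -0.003], [0.005, 0.006, -1.0]]
force: [-0.1, -0.6, -0.0]
finger_gap: 33.7
```

```bash
python3 - <<'E'
from h import *
plan((594.4,-351.7,100,-0.353),(594.4,-351.7,61,-.353))
E
```

```text
t 35.27 tcp [ 587.9 -272.6  155.6] a 0.493 tilt [ 0.007 -0.003 -1.   ] gap 33.7 F [-0.1 -0.6 -0. ] j1,7 [ 0.83  0.63 -0.7   1.6   0.45  1.07  0.5 ]
  twist 0.846
  to (594.4, -351.7, 100, -0.353) units [1.34 2.88 2.22] n>= 2.9
  twist 0.0
  to (594.4, -351.7, 61, -0.353) units [ 0.   -0.    1.56] n>= 1.6
```

Emit:
jog_arm(
  series=[
    {"translation": [0,0,0],"twist": 0.12},
    {"translation": [0,0,0],"twist": 0.12},
    {"translation": [0,0,0],"twist": 0.12},
    {"translation": [0,0,0],"twist": 0.12},
    {"translation": [0,0,0],"twist": 0.12},
    {"translation": [0,0,0],"twist": 0.12},
    {"translation": [0,0,0],"twist": 0.12},
    {"translation": [0.7,1,0],"twist": 0},
    {"translation": [0.7,1,0],"twist": 0},
    {"translation": [0.05,0.9,0],"twist": 0},
  ],
)

```text
time_s: 36.1
ee_pos: [596.5, -354.2, 150.1]
orientation: [[0.941, -0.339, 0.002], [-0.339, -0.941, -0.001], [0.002, 0.0, -1.0]]
force: [-1.5, -0.1, -0.2]
finger_gap: 34.0
```

Emit:
jog_arm(
  series=[
    {"translation": [0,0,0.8],"twist": 0},
    {"translation": [0,0,0.8],"twist": 0},
    {"translation": [0,0,0.7],"twist": 0},
    {"translation": [0,0,0],"twist": 0},
    {"translation": [0,0,0],"twist": 0},
  ],
)

```text
time_s: 36.52
ee_pos: [594.1, -352.4, 91.5]
orientation: [[0.94, -0.34, -0.001], [-0.34, -0.94, 0.001], [-0.002, -0.001, -1.0]]
force: [-0.1, -0.1, 0.1]
finger_gap: 34.3
```

```bash
python3 - <<'E'
from h import *
plan((594.4,-351.7,61,-0.353)); snap('wrist','w20.png')
E
```

```text
t 36.52 tcp [ 594.1 -352.4   91.5] a -0.347 tilt [-0.001  0.001 -1.   ] gap 34.3 F [-0.1 -0.1  0.1] j1,7 [ 0.76  0.72 -0.46  1.53  0.36  0.98 -0.15]
  twist 0.006
  to (594.4, -351.7, 61, -0.353) units [ 0.   -0.03  1.22] n>= 1.2
```

View pics/w20.png

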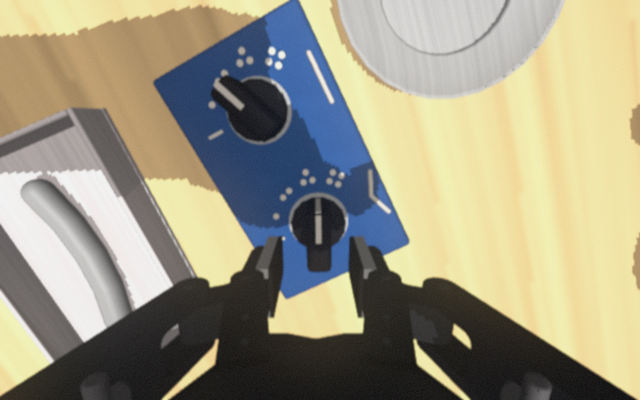

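Emit:
jog_arm(
  series=[
    {"translation": [0,-0.03,0.6],"twist": 0},
    {"translation": [0,0,0.4],"twist": 0},
    {"translation": [0,0,0.2],"twist": 0},
    {"translation": [0,0,0],"twist": 0},
    {"translation": [0,0,0],"twist": 0},
  ],
)

```text
time_s: 36.98
ee_pos: [594.7, -352.0, 61.5]
orientation: [[0.94, -0.34, -0.001], [-0.34, -0.94, 0.0], [-0.001, -0.0, -1.0]]
force: [-0.4, 0.5, 0.5]
finger_gap: 34.2
```

Emit:
jog_arm(
  series=[
    {"translation": [0,0,0],"twist": 0},
    {"translation": [0,0,0],"twist": 0},
    {"translation": [0,0,0],"twist": 0},
    {"translation": [0,0,0],"twist": 0},
    {"translation": [0,0,0],"twist": 0},
    {"translation": [0,0,0],"twist": 0},
  ],
  hand=-1,
)

```text
time_s: 37.48
ee_pos: [595.6, -352.5, 62.5]
orientation: [[0.94, -0.34, 0.002], [-0.34, -0.94, -0.001], [0.002, 0.0, -1.0]]
force: [3.7, -1.0, 2.1]
finger_gap: 13.0
```

```bash
python3 - <<'E'
from h import *
plan((594.4,-351.7,61,1.094))
E
```

```text
t 37.48 tcp [ 595.6 -352.5   62.5] a -0.347 tilt [ 0.002 -0.001 -1.   ] gap 13.0 F [ 3.7 -1.   2.1] j1,7 [ 0.75  0.75 -0.45  1.55  0.38  0.93 -0.17]
  twist -1.441
  to (594.4, -351.7, 61, 1.094) units [ 0.   -0.06  0.06] n>= 0.1
```

Emit:
jog_arm(
  series=[
    {"translation": [0,0,0],"twist": -0.12},
    {"translation": [0,0,0],"twist": -0.12},
    {"translation": [0,0,0],"twist": -0.12},
    {"translation": [0,0,0],"twist": -0.12},
    {"translation": [0,0,0],"twist": -0.12},
    {"translation": [0,0,0],"twist": -0.12},
    {"translation": [0,0,0],"twist": 0},
    {"translation": [0,0,0],"twist": 0},
  ],
)

```text
time_s: 38.15
ee_pos: [595.6, -352.5, 62.5]
orientation: [[0.933, 0.361, 0.002], [0.361, -0.933, -0.0], [0.002, 0.001, -1.0]]
force: [4.3, -2.1, 3.3]
finger_gap: 13.2
```

Emit:
jog_arm(
  series=[
    {"translation": [0,0,0],"twist": -0.12},
    {"translation": [0,0,0],"twist": -0.12},
    {"translation": [0,0,0],"twist": -0.12},
    {"translation": [0,0,0],"twist": -0.12},
    {"translation": [0,0,0],"twist": -0.12},
    {"translation": [0,0,0],"twist": -0.12},
    {"translation": [0,0,0],"twist": 0},
    {"translation": [0,0,0],"twist": 0},
    {"translation": [0,0,0],"twist": 0},
  ],
)

```text
time_s: 38.9
ee_pos: [595.6, -352.6, 62.5]
orientation: [[0.464, 0.886, 0.002], [0.886, -0.464, -0.001], [-0.0, 0.002, -1.0]]
force: [4.6, -3.2, 5.3]
finger_gap: 13.3
```

Emit:
jog_arm(
  series=[
    {"translation": [0,0,0],"twist": 0},
    {"translation": [0,0,0],"twist": 0},
    {"translation": [0,0,0],"twist": 0},
    {"translation": [0,0,0],"twist": 0},
    {"translation": [0,0,-0.5],"twist": 0},
    {"translation": [0,0,-1],"twist": 0},
    {"translation": [0,0,-1],"twist": 0},
    {"translation": [0,0,-1],"twist": 0},
    {"translation": [0,0,-1],"twist": 0},
    {"translation": [0,0,-1],"twist": 0},
  ],
  hand=-0.2,
)

```text
time_s: 39.73
ee_pos: [594.5, -351.8, 201.4]
orientation: [[0.46, 0.888, 0.0], [0.888, -0.46, 0.0], [0.0, -0.0, -1.0]]
force: [0.0, -0.1, 1.1]
finger_gap: 33.8
```

```bash
python3 - <<'E'
from h import *
st(); snap('wrist','w21.png')
E
```

```text
t 39.73 tcp [ 594.5 -351.8  201.4] a 1.093 tilt [ 0.  0. -1.] gap 33.8 F [ 0.  -0.1  1.1] j1,7 [ 0.98  0.71 -0.85  1.43  0.54  1.25  1.17]
```

View pics/w21.png

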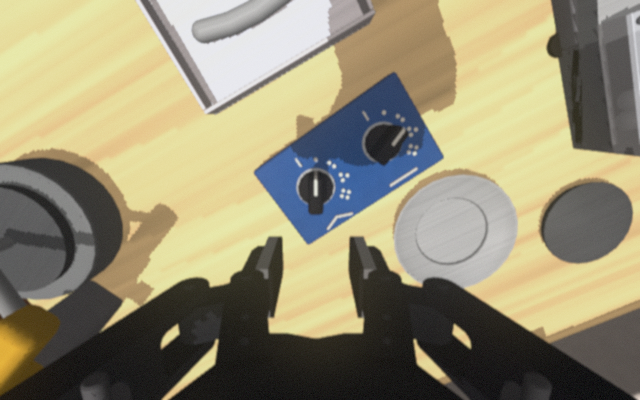

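```bash
python3 - <<'E'
from h import *
d=load('w21'); P=pts(d).reshape(-1,3)
C=d['color'].reshape(-1,3).astype(int)
with np.errstate(invalid='ignore'):
    for nm,cx,cy in (('L',584.6,-272.3),('R',594.4,-351.7)):
        k=(abs(P[:,0]-cx)<35)&(abs(P[:,1]-cy)<35)&(P[:,2]>62)&(P[:,2]<76)
        r=cv2.minAreaRect(P[k,:2].astype(np.float32)); 
        (w,h),ang=r[1],r[2]; ax=ang if w>h else ang+90
        wm=k&(C.min(1)>110); v=P[wm,:2].mean(0)-np.array(r[0])
        print(nm,k.sum(),np.round(r[0],1),np.round(r[1],1),'axis',ax,'ptr dir',np.degrees(np.arctan2(v[1],v[0])),wm.sum(),'theta',np.radians(180+7.05-ax)%np.pi)
snap('scene','c22.png'); snap('side','s22.png')
a=load('c22')['color'];b=load('s22')['color']; cv2.imwrite('pics/f22.png',cv2.resize(np.vstack([a,b]),None,fx=.74,fy=.74)[:,:,::-1])
E
```

```text
L 690 [ 584.7 -272. ] [14.4 36.5] axis 117.94961547851562 ptr dir 118.54850730035213 59 theta 1.206029224294029
R 583 [ 594.2 -351. ] [13.7 35.6] axis 152.19140625 ptr dir 154.9408766940142 82 theta 0.6083972335526173
```

View pics/f22.png

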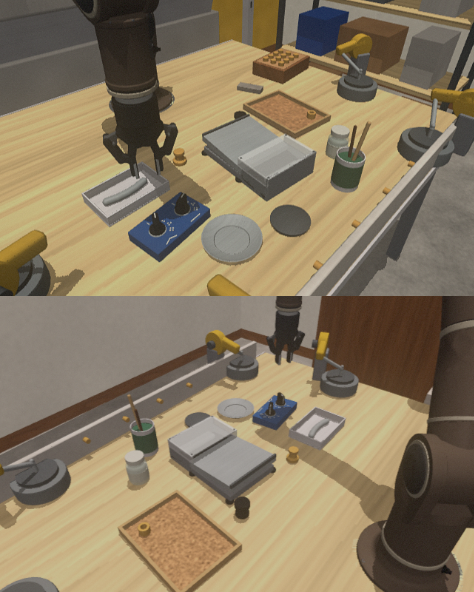

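```bash
python3 - <<'E'
from h import *
d=load('w15')
for u,v in ((522,187),(545,187),(522,122),(522,248),(545,122),(545,248)):
    p=plane(d,u,v,38); e=p[:2]-[512.7,26]; c,s=np.cos(-.098),np.sin(-.098); print(u,v,p.round(0),'station',round(e[0]*c+e[1]*s),round(-e[0]*s+e[1]*c))
d=load('c22'); cv2.imwrite('pics/cz.png',cv2.resize(d['color'][150:280,260:440,::-1],None,fx=4,fy=4))
a=pts(load('scene0'));b=pts(d)
E
```

```text
522 187 [660.  17.  38.] station 147 5
545 187 [681.  15.  38.] station 168 5
522 122 [654.  76.  38.] station 136 64
522 248 [665. -46.  38.] station 159 -57
545 122 [675.  74.  38.] station 156 64
545 248 [688. -48.  38.] station 181 -57
```

View pics/cz.png

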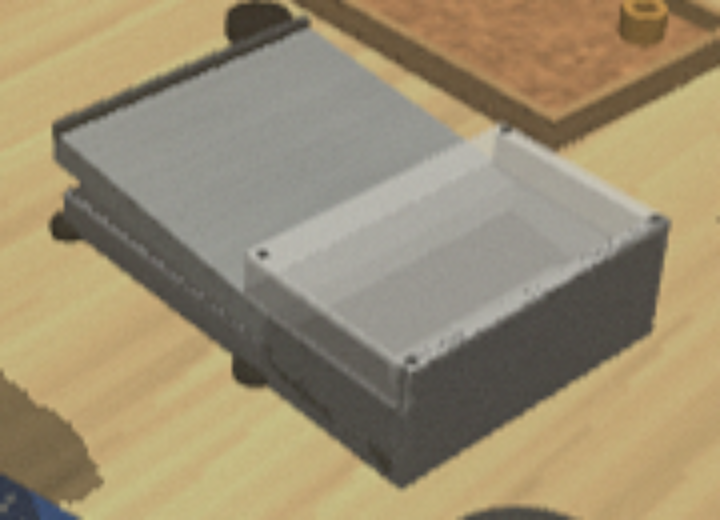

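```bash
python3 - <<'E'
from h import *
st(); print(arm.close_job())
E
```

```text
t 39.88 tcp [ 595.9 -352.1  202.7] a 1.093 tilt [ 0.004 -0.002 -1.   ] gap 34.2 F [ 0.4 -0.3 -0.4] j1,7 [ 0.98  0.71 -0.85  1.43  0.54  1.25  1.17]
the job is handed in; nothing more can be done
None
```

I roll-tested all three pins from the wooden tray. Two rolled into the covered trough. The third was bowed and stayed on the plate, so it went into the reject tray. I set the dials to 2 passed and 1 rejected and handed in at about 40 s.

Last checks:
- **Passed pins:** they lie side by side under the cover at about x = 147 and 168 mm in the station frame (0.097–0.185 m allowed). I measured this in the wrist view taken after the second pin was down. The final scene view cannot see behind the trough wall, so it did not confirm it.
- **Rejected pin:** it lies inside the reject tray, which looks flat and where it was in the last picture.
- **Dials:** I measured 1.206 rad on the left (target 1.2) and 0.608 rad on the right (target 0.6).
- **Everything else:** the jar, loupe, fitting and bush look unmoved, though I judged this by eye. At hand-in the gripper was open and clear, with the tool about 200 mm above the bench.

The only small disagreement was that the gripper read about 18.5 mm when holding a 20 mm pin. Every grip held.

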